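Wipe the kiln shelf clean and load the daisy discs

ROBOT

A 6-joint arm with a two-finger parallel gripper is mounted at the origin on the work surface. World frame = base frame: x ahead of the robot, y to its left, z up, the work surface at z = 0. Lengths are in m, angles in degrees, forces in N, time in s.
With the tool pointing down it reaches from about 0.25 to 0.8 m from the base axis. Payload 8.5 kg.
Tool frame: the origin (TCP) lies between the finger pads; the fingertips stand 14 mm ahead of it and the grasp point (between the pads) lies 5 mm behind it (bot.finger_overhang is the distance from the TCP to the fingertips, in m); z points along the fingers, y is the line along which they close (so a half turn about z gives the same grasp; the last joint's range is limited). The gripper opens to 85 mm and grips with 20 to 120 N. Pads are 22 mm wide; open, the fingers measure 114 mm over their backs; the gripper's body (76 mm by 85 mm) begins 54 mm behind the grasp point. The pads swing forward as they close: fully open they stand 13 mm farther back than shut.
Start: joints at [0, 13.648, -0.773, 75.585, 0, 90], TCP at [0.525, -0, 0.245] pointing down, gripper open.
Joint ranges: [-152.45, 152.45], [-59.26, 108.67], [-65.41, 83.53], [-104.44, 129.93], [-82.83, 76.93], [-180, 180]. Speed limits (degrees/s): [127.2, 127.2, 159.86, 180, 180, 180].

INTERFACE

Orientations are given as [roll, pitch, yaw] about the fixed x, y, z axes, in that order (R = Rz(yaw) Ry(pitch) Rx(roll)).
In Python, from plant import bot, imaging gives the robot as it stands.
- The arm moves only by the tool jog_arm, never from a script. Its argument "increments" is a list of rows, each a list of 3 entries, a list of its own where there are three numbers: the opening, from 0 (shut) to 1 (fully open), then the shift along the tool's x, y, z in units of 0.1 m (1.0 is 0.1 m), then the turn, a rotation vector about the tool's x, y, z in units of pi/2 rad (1.0 is pi/2 rad). In form: [[jaw, [x, y, z], [ax, ay, az]], ...]. A call has 1 to 10 rows; each row is the pose to reach, as a shift and turn from the pose commanded when the call began, along the tool's axes at that moment; what a row does not reach only later rows make up. A row lasts 1/12 s, in which the tool goes at most 41.7 mm and 7.16 degrees, less where a joint would pass 70% of its speed; a pose out of reach is approached as far as the arm can. A call with a number of a shift or a turn outside -1 to 1 is refused whole. A call with a gripper value outside its range is refused whole. The fingers move at their own pace and stop on an object; "squeeze" is the grip in N (left out, the last holds). Time passes only in rows, so rows that repeat a pose let the fingers close. It gives the time, the measured TCP pose, the force, the opening and the grip force at its end, in the units of the state.
- bot.get_state(): the state, without advancing time (a new reading comes with each control period).
- imaging.read_camera(name): name is "scene" or "side" or "wrist"; returns the picture (480x640x3 uint8, red, green, blue); there is no depth.
- imaging.camera_params(name): a dict with "fx", "fy", "cx", "cy" (pixels), "camera_from_world" (4x4, takes a point from world to camera coordinates); the wrist camera has in their place "T_tool_cam" (4x4, takes a point from camera to tool coordinates, whose origin is the TCP and whose axes are the flange's). Camera axes: x right, y up, looking along -z (the intrinsics and any distortion apply to the point x, -y, -z); pixel columns grow to the right and rows downward; lengths in m; the calibration is good to about 2 mm. A picture is of the moment at which its call begins: read the wrist's pose just before it. camera_params takes no time and is no camera call.
- bot.job_done(): hands the job in; it is judged then, once.
The state is a dict: "time_s": time; "joints": joint angles; "joint_vel": joint speeds; "effort": joint torques, N m; "tcp_pos": TCP position; "orientation": TCP orientation; "wrist_force": force on the tool from outside, world axes, zero at the start; "moment": the same for the moment, N m; "grip_width": finger opening in m; "grip_force": force on a finger pad.
Only numpy, scipy, OpenCV 4.12 (cv2) and the standard library are available. Lean on these libraries where they do the work, as an engineer would, in place of code of your own. Each camera call takes 0.05 s, during which the arm holds its last target. There are 200 camera calls.

TASK

Take the scraper block from its cork mat, wipe all the glass chips off the kiln shelf with it over the front edge into the catch tray (keep your fingers off chips on the shelf), and stand the scraper back on its mat. Only when every chip is in the tray, load the shelf for firing: pick all the blue daisy discs out of the dish and lay them daisy up, wholly on the shelf and at least 1 cm clear of one another, so that they do not fuse. Leave the other beads in the dish, and do not disturb the pendant, the jar and the pliers.

Things in the scene. Friction and masses are not known exactly. Their poses are not given: they have to be found in the camera images.
- kiln_shelf: fixed cream-coloured kiln shelf, a flat slab 250 (its x) x 240 (its y) x 15 mm lying on two pale firebricks 32 mm high, with no rim anywhere; its front edge (-x, towards the robot) overhangs a catch tray by 12 mm. Origin on the bench under the slab's centre; z up. Slab, bricks and tray are one fixed unit that is turned up to 0.25 rad
- shelf_top (a point): centre of the kiln shelf's upper face, 47 mm above the bench; axes as the kiln shelf: the slab spans +-125 mm in x and +-120 mm in y, and the tray lies at its -x edge
- tray_floor (a point): centre of the inner floor of the fixed bare-steel catch tray, 3 mm above the bench, 178 mm from the shelf's centre along the shelf's -x; axes as the kiln shelf. The tray is 130 (x) x 280 (y) mm outside, 30 mm high, walls 3 mm; 12 mm of its width lies under the shelf's front edge, so that what is pushed over that edge drops into it
- scraper: loose scraper block, about 0.17 kg: dark hard-rubber foot with a steel edge 28 (x) x 84 (y) x 20 mm high, on it a light beech grip 22 (x) x 60 (y) mm that reaches from 20 to 62 mm above the underside. Origin: centre of the underside; z up as it stands, y along the blade. It starts standing on the cork mat
- cork_mat: fixed cork mat 110 (x) x 150 (y) x 4 mm, the scraper's place. Origin: centre of its underside on the bench
- dish: fixed round white ceramic dish, 224 mm across outside, inner radius 107 mm, 32 mm high, inner floor 5 mm above the bench, full of mixed beads. Origin: centre of its underside
- chip1: loose chip of aqua, five-sided glass, a flat lump 29 mm across its corners and 9 mm thick, 13 g; starts lying on the kiln shelf. Origin: centre of its underside. May be absent
- chip2: loose chip of pink, six-sided glass, a flat lump 29 mm across its corners and 9 mm thick, 13 g; starts lying on the kiln shelf. Origin: centre of its underside. May be absent
- chip3: loose chip of violet, four-sided glass, a flat lump 29 mm across its corners and 9 mm thick, 13 g; starts lying on the kiln shelf. Origin: centre of its underside. May be absent
- chip4: loose chip of green, five-sided glass, a flat lump 29 mm across its corners and 9 mm thick, 13 g; starts lying on the kiln shelf. Origin: centre of its underside. May be absent
- chip5: loose chip of amber, six-sided glass, a flat lump 29 mm across its corners and 9 mm thick, 13 g; starts lying on the kiln shelf. Origin: centre of its underside. May be absent
- chip6: loose chip of blue, five-sided glass, a flat lump 29 mm across its corners and 9 mm thick, 13 g; starts lying on the kiln shelf. Origin: centre of its underside. May be absent
- disc1: loose round daisy disc: pale-blue ceramic with a white, yellow-eyed daisy on its upper face (+z), 40 mm in diameter, 10 mm thick, 27 g; starts face up on the floor of the dish among other beads. Origin: centre of its underside. Three or four discs are there, the rest absent
- disc2: loose round daisy disc: pale-blue ceramic with a white, yellow-eyed daisy on its upper face (+z), 40 mm in diameter, 10 mm thick, 27 g; starts face up on the floor of the dish among other beads. Origin: centre of its underside. Three or four discs are there, the rest absent
- disc3: loose round daisy disc: pale-blue ceramic with a white, yellow-eyed daisy on its upper face (+z), 40 mm in diameter, 10 mm thick, 27 g; starts face up on the floor of the dish among other beads. Origin: centre of its underside. Three or four discs are there, the rest absent
- disc4: loose round daisy disc: pale-blue ceramic with a white, yellow-eyed daisy on its upper face (+z), 40 mm in diameter, 10 mm thick, 27 g; starts face up on the floor of the dish among other beads. Origin: centre of its underside. Three or four discs are there, the rest absent
- bead_pink: loose bead that stays in the dish: rose pink, 28 mm across, 23 mm high. Origin: centre of its underside
- bead_crystal: loose bead that stays in the dish: clear rosy crystal, 29 mm across, 22 mm high. Origin: centre of its underside
- bead_lavender: loose bead that stays in the dish: lavender six-sided, 29 mm across, 18 mm high. Origin: centre of its underside
- bead_gold: loose bead that stays in the dish: ribbed copper-gold, 26 mm across, 20 mm high. Origin: centre of its underside
- painted_pendant: bystander: loose blue painted round pendant, 50 mm across, 7 mm thick, flat on the bench beyond the shelf. Origin: centre of its underside
- glaze_jar: bystander: loose blue glaze jar with a white lid, 52 mm across, 70 mm high. Origin: centre of its underside
- pliers: bystander: loose red-handled pliers lying flat, 165 mm long. Origin under the pivot; +x towards the jaws
Mind the look-alikes: they are no part of the job. There is more than one size of the dish; the job needs the larger.

How it is judged (in metres and radians):
On the way, in this order (a step that is already met when the one before it is completed fails the run):
1. the scraper is set down to the face of the kiln shelf (within 8 mm) (x of scraper in the frame of shelf_top between -0.14 and 0.14 m and y of scraper in the frame of shelf_top between -0.13 and 0.13 m and z of scraper in the frame of shelf_top between -0.004 and 0.008 m), for 0.2 s.
2. every chip is in the catch tray, and no daisy disc is on the shelf yet (x of chip1 in the frame of tray_floor between -0.062 and 0.062 m and y of chip1 in the frame of tray_floor between -0.137 and 0.137 m and z of chip1 in the frame of tray_floor between -0.02 and 0.03 m and x of chip2 in the frame of tray_floor between -0.062 and 0.062 m and y of chip2 in the frame of tray_floor between -0.137 and 0.137 m and z of chip2 in the frame of tray_floor between -0.02 and 0.03 m and x of chip3 in the frame of tray_floor between -0.062 and 0.062 m and y of chip3 in the frame of tray_floor between -0.137 and 0.137 m and z of chip3 in the frame of tray_floor between -0.02 and 0.03 m and x of chip4 in the frame of tray_floor between -0.062 and 0.062 m and y of chip4 in the frame of tray_floor between -0.137 and 0.137 m and z of chip4 in the frame of tray_floor between -0.02 and 0.03 m and x of chip5 in the frame of tray_floor between -0.062 and 0.062 m and y of chip5 in the frame of tray_floor between -0.137 and 0.137 m and z of chip5 in the frame of tray_floor between -0.02 and 0.03 m and x of chip6 in the frame of tray_floor between -0.062 and 0.062 m and y of chip6 in the frame of tray_floor between -0.137 and 0.137 m and z of chip6 in the frame of tray_floor between -0.02 and 0.03 m and not (x of disc1 in the frame of shelf_top between -0.14 and 0.14 m and y of disc1 in the frame of shelf_top between -0.135 and 0.135 m and z of disc1 in the frame of shelf_top between -0.004 and 0.03 m) and not (x of disc2 in the frame of shelf_top between -0.14 and 0.14 m and y of disc2 in the frame of shelf_top between -0.135 and 0.135 m and z of disc2 in the frame of shelf_top between -0.004 and 0.03 m) and not (x of disc3 in the frame of shelf_top between -0.14 and 0.14 m and y of disc3 in the frame of shelf_top between -0.135 and 0.135 m and z of disc3 in the frame of shelf_top between -0.004 and 0.03 m) and not (x of disc4 in the frame of shelf_top between -0.14 and 0.14 m and y of disc4 in the frame of shelf_top between -0.135 and 0.135 m and z of disc4 in the frame of shelf_top between -0.004 and 0.03 m)), for 0.3 s.
At the end, for the whole second after the job is handed in: Every chip is in the tray; every disc lies daisy up, flat (0.12 rad), wholly on the shelf (1 mm grace), centres over 48 mm apart; the scraper stands (0.1 rad) with its centre over the mat; the other beads are in the dish; discs and scraper at rest (x of chip1 in the frame of tray_floor between -0.062 and 0.062 m and y of chip1 in the frame of tray_floor between -0.137 and 0.137 m and z of chip1 in the frame of tray_floor between -0.02 and 0.03 m and x of chip2 in the frame of tray_floor between -0.062 and 0.062 m and y of chip2 in the frame of tray_floor between -0.137 and 0.137 m and z of chip2 in the frame of tray_floor between -0.02 and 0.03 m and x of chip3 in the frame of tray_floor between -0.062 and 0.062 m and y of chip3 in the frame of tray_floor between -0.137 and 0.137 m and z of chip3 in the frame of tray_floor between -0.02 and 0.03 m and x of chip4 in the frame of tray_floor between -0.062 and 0.062 m and y of chip4 in the frame of tray_floor between -0.137 and 0.137 m and z of chip4 in the frame of tray_floor between -0.02 and 0.03 m and x of chip5 in the frame of tray_floor between -0.062 and 0.062 m and y of chip5 in the frame of tray_floor between -0.137 and 0.137 m and z of chip5 in the frame of tray_floor between -0.02 and 0.03 m and x of chip6 in the frame of tray_floor between -0.062 and 0.062 m and y of chip6 in the frame of tray_floor between -0.137 and 0.137 m and z of chip6 in the frame of tray_floor between -0.02 and 0.03 m and x of disc1 in the frame of shelf_top between -0.106 and 0.106 m and y of disc1 in the frame of shelf_top between -0.101 and 0.101 m and z of disc1 in the frame of shelf_top between -0.004 and 0.006 m and angle between each of disc1, disc2, disc3, disc4's own z axis and vertical below 0.12 rad and linear speed of each of disc1, disc2, disc3, disc4, scraper below 0.02 m/s and x of disc2 in the frame of shelf_top between -0.106 and 0.106 m and y of disc2 in the frame of shelf_top between -0.101 and 0.101 m and z of disc2 in the frame of shelf_top between -0.004 and 0.006 m and x of disc3 in the frame of shelf_top between -0.106 and 0.106 m and y of disc3 in the frame of shelf_top between -0.101 and 0.101 m and z of disc3 in the frame of shelf_top between -0.004 and 0.006 m and x of disc4 in the frame of shelf_top between -0.106 and 0.106 m and y of disc4 in the frame of shelf_top between -0.101 and 0.101 m and z of disc4 in the frame of shelf_top between -0.004 and 0.006 m and horizontal distance between each of disc2, disc3, disc4 and disc1 above 0.048 m and horizontal distance between each of disc3, disc4 and disc2 above 0.048 m and horizontal distance between disc4 and disc3 above 0.048 m and x of scraper in the frame of cork_mat between -0.055 and 0.055 m and y of scraper in the frame of cork_mat between -0.075 and 0.075 m and z of scraper in the frame of cork_mat between 0 and 0.01 m and angle between scraper's own z axis and vertical below 0.1 rad and horizontal distance between each of bead_pink, bead_crystal, bead_lavender, bead_gold and dish below 0.107 m and z of bead_pink in the frame of dish between -0.005 and 0.035 m and z of bead_crystal in the frame of dish between -0.005 and 0.035 m and z of bead_lavender in the frame of dish between -0.005 and 0.035 m and z of bead_gold in the frame of dish between -0.005 and 0.035 m); the robot touches nothing.
It fails at once if the fingers handle a chip that lies on the shelf (more than 1 N) ((contact force between the fingers and chip1 above 1 N and x of chip1 in the frame of shelf_top between -0.12 and 0.12 m and y of chip1 in the frame of shelf_top between -0.115 and 0.115 m and z of chip1 in the frame of shelf_top between -0.004 and 0.02 m) or (contact force between the fingers and chip2 above 1 N and x of chip2 in the frame of shelf_top between -0.12 and 0.12 m and y of chip2 in the frame of shelf_top between -0.115 and 0.115 m and z of chip2 in the frame of shelf_top between -0.004 and 0.02 m) or (contact force between the fingers and chip3 above 1 N and x of chip3 in the frame of shelf_top between -0.12 and 0.12 m and y of chip3 in the frame of shelf_top between -0.115 and 0.115 m and z of chip3 in the frame of shelf_top between -0.004 and 0.02 m) or (contact force between the fingers and chip4 above 1 N and x of chip4 in the frame of shelf_top between -0.12 and 0.12 m and y of chip4 in the frame of shelf_top between -0.115 and 0.115 m and z of chip4 in the frame of shelf_top between -0.004 and 0.02 m) or (contact force between the fingers and chip5 above 1 N and x of chip5 in the frame of shelf_top between -0.12 and 0.12 m and y of chip5 in the frame of shelf_top between -0.115 and 0.115 m and z of chip5 in the frame of shelf_top between -0.004 and 0.02 m) or (contact force between the fingers and chip6 above 1 N and x of chip6 in the frame of shelf_top between -0.12 and 0.12 m and y of chip6 in the frame of shelf_top between -0.115 and 0.115 m and z of chip6 in the frame of shelf_top between -0.004 and 0.02 m)).
It fails at once if the painted pendant, the glaze jar or the pliers are moved more than 3 cm (distance of any of painted_pendant, glaze_jar, pliers from where it was at the start of the episode above 0.03 m).
Of chip1, chip2, chip3, chip4, chip5, chip6 only 4 to 6 are there at a start; the rules pass over those that are not, and their reading is None.
Of disc1, disc2, disc3, disc4 only 3 to 4 are there at a start; the rules pass over those that are not, and their reading is None.
At some moment in a run one of chip1, chip2, chip3, chip4, chip5, chip6, disc1, disc2, disc3, disc4 may be knocked a few centimetres aside while the robot is not near it.
Once in a run the grip may slacken for a moment while it holds something.
It also fails if it takes over 200 s, if anything falls off the work surface, if the arm or the gripper's body presses on something with over 40 N, if the wrist force passes 120 N, or if a joint passes its speed limit or range.

## Working session

There is one attempt and no reset: what is moved stays moved. The work goes in short steps, Python scripts to look and compute and a tool call to move; the robot and the scene stay as the last step left them, time stands still between calls to the robot, and variables do not carry over. Pictures are saved under pics/ and viewed, at most 14 in all, crops included, and the job is handed in when it is done.

Besides the shell and the picture viewer there is one more tool, called after "Emit:" by a JSON object that holds its "fn" and its "kwargs", one argument or row to a line. jog_arm: Moves the arm, as the interface text tells. Shifts and turns lie within -1 to 1; 1 stands for 0.1 m of shift or pi/2 rad of turn. Its arguments: {"type":"object","properties":{"increments":{"type":"array"},"squeeze":{"type":"number"}},"required":["increments"]}

```bash
ls; mkdir -p pics; python3 - <<'E'
from plant import bot, imaging
import cv2
for n in ("scene","side","wrist"):
    im=imaging.read_camera(n); cv2.imwrite(f"pics/{n}0.png",im[:,:,::-1])
    p=imaging.camera_params(n); print(n,p)
print(bot.get_state())
E
```

```text
pics
scene {'fx': 463.5701038914732, 'fy': 463.5701038914732, 'cx': 316.6783677876379, 'cy': 230.85973585780735, 'camera_from_world': array([[-0.37846739,  0.92558735, -0.0071066 ,  0.201428  ],
       [-0.71390183, -0.28700628,  0.63872653,  0.31855514],
       [ 0.58915755,  0.24681058,  0.76940101, -1.50567037],
       [ 0.        ,  0.        ,  0.        ,  1.        ]])}
side {'fx': 437.6207185413822, 'fy': 437.6207185413822, 'cx': 321.4244145312553, 'cy': 238.08205749418406, 'camera_from_world': array([[ 0.98460238, -0.17465259,  0.00739134, -0.52107221],
       [ 0.12658673,  0.74151577,  0.65888555, -0.10722011],
       [-0.12055686, -0.64780463,  0.75220689, -0.84588726],
       [ 0.        ,  0.        ,  0.        ,  1.        ]])}
wrist {'fx': 373.732918187911, 'fy': 373.732918187911, 'cx': 318.89134919648416, 'cy': 230.186522580011, 'T_tool_cam': array([[-9.72302344e-04,  9.46710113e-01,  3.22085418e-01,
         8.39835008e-02],
       [ 9.99999511e-01,  8.61948330e-04,  4.85233604e-04,
        -1.76925010e-03],
       [ 1.81754572e-04,  3.22085732e-01, -9.46710488e-01,
        -1.28528607e-01],
       [ 0.00000000e+00,  0.00000000e+00,  0.00000000e+00,
         1.00000000e+00]])}
{'time_s': 0.15, 'joints': array([-3.30185695e-04,  1.36772718e+01, -8.05214232e-01,  7.55841826e+01,
        1.23769471e-03,  9.00002129e+01]), 'joint_vel': array([ 0.0647606 , -0.09751709,  0.19646897, -0.08904047,  0.05618419,
        0.01621933]), 'effort': array([-5.83120764e-04, -5.39078343e+01,  3.46597445e+01,  1.44879267e-02,
       -3.84108148e-05, -6.07092011e-05]), 'tcp_pos': array([5.24705609e-01, 3.30123311e-06, 2.44791043e-01]), 'orientation': array([-1.79933331e+02, -1.23744609e-03,  8.99994554e+01]), 'wrist_force': array([ 0.5464436 , -0.39715537,  0.44262253]), 'moment': array([ 0.00205323, -0.03882018, -0.01840664]), 'grip_force': 0.0, 'grip_width': 0.08524370886589457}
```

View pics/scene0.png

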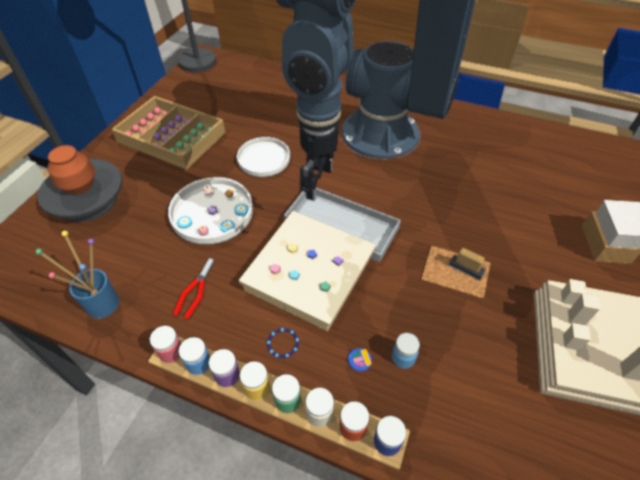

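View pics/side0.png

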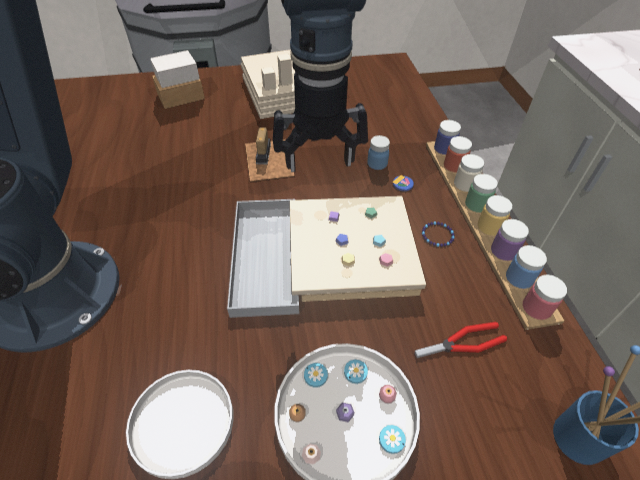

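Scene view: six chips are on the shelf (for example violet at side px 334,216 and amber at 348,259). The larger dish is at side px (347,415) and holds three daisy discs at (316,374), (356,371) and (392,438). The smaller empty dish at (180,423) is the look-alike. The scraper is on its mat at (263,150). Next I rectify both views and measure.

```bash
cat > h.py <<'E'
from plant import bot, imaging
import numpy as np, cv2
from scipy.spatial.transform import Rotation as R
def cam(n, st=None):
    p=imaging.camera_params(n); K=np.array([[p['fx'],0,p['cx']],[0,p['fy'],p['cy']],[0,0,1]])
    if n=='wrist':
        T=np.eye(4); T[:3,:3]=R.from_euler('xyz',st['orientation'],degrees=True).as_matrix(); T[:3,3]=st['tcp_pos']
        E=np.linalg.inv(T@p['T_tool_cam'])
    else: E=p['camera_from_world']
    return K@np.diag([1,-1,-1])@E[:3]
def proj(P,X):
    q=np.c_[np.atleast_2d(X),np.ones(len(np.atleast_2d(X)))]@P.T; return q[:,:2]/q[:,2:]
def onplane(P,uv,z):
    H=np.linalg.inv(np.c_[P[:,0],P[:,1],P[:,2]*z+P[:,3]])
    return cv2.perspectiveTransform(np.float64(uv).reshape(-1,1,2),H).reshape(-1,2)
def tri(P1,a,P2,b):
    X=cv2.triangulatePoints(P1,P2,np.float64(a).reshape(-1,2).T,np.float64(b).reshape(-1,2).T); return (X[:3]/X[3]).T
def bird(P,im,z,x0,x1,y0,y1,s):  # px per m; image up=+x, left=+y
    H=np.c_[P[:,0],P[:,1],P[:,2]*z+P[:,3]]
    A=np.array([[0,-1/s,x1],[-1/s,0,y1],[0,0,1]])
    return cv2.warpPerspective(im,H@A,(int((y1-y0)*s),int((x1-x0)*s)),flags=cv2.INTER_LINEAR|cv2.WARP_INVERSE_MAP)
def shot(n,name):
    st=bot.get_state(); im=imaging.read_camera(n); cv2.imwrite(f'pics/{name}.png',im[:,:,::-1]); return im,cam(n,st)
E
python3 - <<'E'
from h import *
a=cv2.imread('pics/scene0.png'); b=cv2.imread('pics/side0.png'); Pa,Pb=cam('scene'),cam('side')
print('chips',tri(Pa,[(338,261),(325,287),(312,254),(293,275),(292,247),(275,269)],Pb,[(334,216),(371,212),(342,239),(379,240),(348,259),(386,259)]).round(3).tolist())
print('discs',tri(Pa,[(241,210),(227,226),(184,222)],Pb,[(316,374),(356,371),(392,438)]).round(3).tolist())
# cream mask top: fit on plane
for n,im,P in(('scene',a,Pa),('side',b,Pb)):
    w=bird(P,im,.047,.25,.85,-.35,.45,1000)
    hsv=cv2.cvtColor(w,cv2.COLOR_BGR2HSV)
    m=cv2.inRange(hsv,(12,15,195),(35,110,255)); m=cv2.morphologyEx(m,cv2.MORPH_OPEN,np.ones((7,7)))
    c=sorted(cv2.findContours(m,0,2)[0],key=cv2.contourArea)[-1]
    (cx,cy),sz,an=cv2.minAreaRect(cv2.convexHull(c)); print(n,'centre',.85-cy/1000,.45-cx/1000,sz,an)
A=bird(Pa,a,.03,.25,.85,-.4,.4,1000);B=bird(Pb,b,.03,.25,.85,-.4,.4,1000)
cv2.imwrite('pics/birdA.png',A);cv2.imwrite('pics/birdB.png',B)
E
```

```text
chips [[0.566, 0.068, 0.049], [0.646, 0.066, 0.049], [0.57, 0.002, 0.049], [0.643, -0.015, 0.05], [0.57, -0.051, 0.052], [0.643, -0.063, 0.049]]
discs [[0.474, -0.251, 0.008], [0.541, -0.257, 0.01], [0.572, -0.372, 0.01]]
scene centre 0.58996728515625 0.004400238037109372 (241.95083618164062, 252.53973388671875) 6.394398212432861
side centre 0.5909414672851563 0.0006348876953125027 (238.98728942871094, 248.5533447265625) 6.282491683959961
```

View pics/birdB.png

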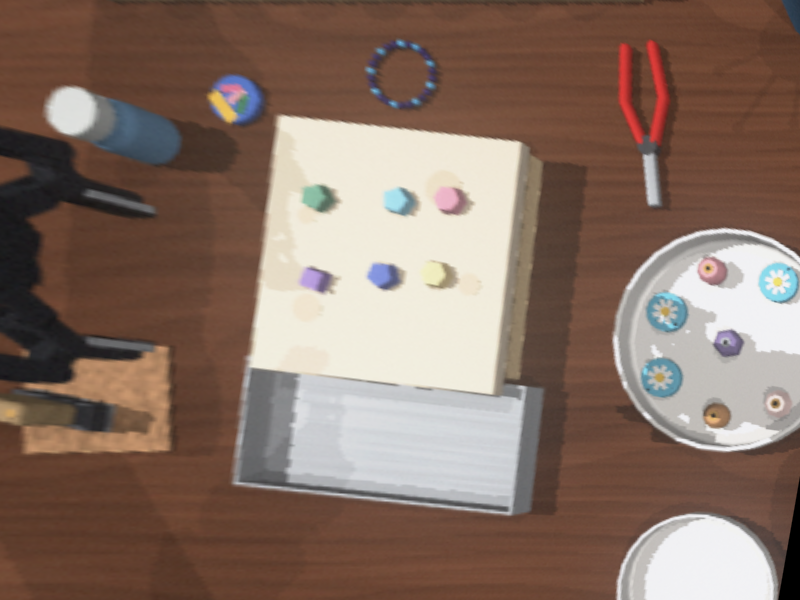

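The bird's-eye view gives the shelf centre at about (0.590, 0.003) with yaw about −6.3°. The six chips lie in two rows and the tray is on the robot side. The mat is near (0.45, 0.30), and I'll view it with the wrist camera.

Emit:
{"fn": "jog_arm", "kwargs": {
  "increments": [
    [1, [0.4, -0.3, 0], [0, 0, 0]],
    [1, [0.8, -0.6, 0], [0, 0, 0]],
    [1, [1, -0.75, 0], [0, 0, 0]]
  ]
}}

```text
time_s: 0.4
tcp_pos: [0.4489, 0.1004, 0.2447]
orientation: [-179.9, 0.0, 89.9]
wrist_force: [1.7, 1.0, -0.2]
grip_width: 0.0852
grip_force: 0.0
```

Emit:
{"fn": "jog_arm", "kwargs": {
  "increments": [
    [1, [0.4, 0, 0], [0, 0, 0]],
    [1, [0.8, 0, 0], [0, 0, 0]],
    [1, [1, 0, 0], [0, 0, 0]]
  ]
}}

```text
time_s: 0.65
tcp_pos: [0.4493, 0.2033, 0.2454]
orientation: [180.0, -0.1, 90.1]
wrist_force: [0.7, 0.1, 0.0]
grip_width: 0.0853
grip_force: 0.0
```

Emit:
{"fn": "jog_arm", "kwargs": {
  "increments": [
    [1, [0.4, 0, 0], [0, 0, 0]],
    [1, [0.8, 0, 0], [0, 0, 0]],
    [1, [1, 0, 0], [0, 0, 0]],
    [1, [1, 0, 0], [0, 0, 0]],
    [1, [1, 0, 0], [0, 0, 0]]
  ]
}}

```text
time_s: 1.07
tcp_pos: [0.4495, 0.3009, 0.2446]
orientation: [-179.9, 0.0, 90.1]
wrist_force: [0.0, 0.3, -0.9]
grip_width: 0.0852
grip_force: 0.0
```

```bash
python3 - <<'E'
from h import *
im,P=shot('wrist','w1'); np.save('pics/w1P.npy',P)
s,Ps=shot('scene','s1'); d,Pd=shot('side','d1')
B=lambda P,im,z:bird(P,im[:,:,::-1],z,.33,.57,.18,.42,1600)
cv2.imwrite('pics/mat.png',np.hstack([B(P,im,.004),B(Ps,s,.004)]))
E
```

```text
(no output)
```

View pics/mat.png

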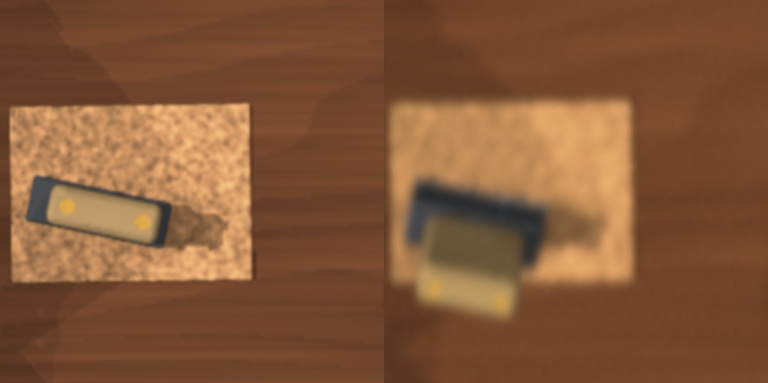

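Mat view (z = 4 mm rectification): the mat spans columns 10–251 and rows 104–281, so its centre is (0.450, 0.338) and its size is right. The scraper's brass dots are at (66,206) and (143,221) in the wrist half and at (50,289) and (118,300) in the scene half. I triangulate them now.

```bash
python3 - <<'E'
from h import *
P=np.load('pics/w1P.npy');Ps=cam('scene')
def px(P,bp): 
    bp=np.float64(bp); return proj(P,np.c_[.57-bp[:,1]/1600,.42-bp[:,0]/1600,np.full(len(bp),.004)])
X=tri(P,px(P,[(66,206),(143,221)]),Ps,px(Ps,[(50,289),(118,300)])); print(X.round(4)); d=X[0]-X[1]; print(X.mean(0).round(4),np.degrees(np.arctan2(-d[0],d[1])))
print('wrist z=.066',onplane(P,px(P,[(66,206),(143,221)]),.066).mean(0))
# foot bottom corners wrist (far left edge of the foot at bench side)
E
```

```text
[[0.4425 0.3807 0.0673]
 [0.4349 0.341  0.0661]]
[0.4387 0.3609 0.0667] -10.87533598978351
wrist z=.066 [0.4384271  0.35978381]
```

Emit:
{"fn": "jog_arm", "kwargs": {
  "increments": [
    [1, [0.2, -0.04, 0.3], [0, 0, 0.06]],
    [1, [0.4, -0.08, 0.6], [0, 0, 0.121]],
    [1, [0.6, -0.113, 0.9], [0, 0, 0.121]],
    [1, [0.605, -0.113, 1.0], [0, 0, 0.121]],
    [1, [0.605, -0.113, 1.0], [0, 0, 0.121]],
    [1, [0.605, -0.113, 1.0], [0, 0, 0.121]]
  ]
}}

```text
time_s: 1.72
tcp_pos: [0.4388, 0.3593, 0.1457]
orientation: [-180.0, 0.1, 79.1]
wrist_force: [-0.4, -0.3, 0.9]
grip_width: 0.0851
grip_force: 0.0
```

Emit:
{"fn": "jog_arm", "kwargs": {
  "increments": [
    [1, [0, 0, 0.25], [0, 0, 0]],
    [1, [0, 0, 0.5], [0, 0, 0]],
    [1, [0, 0, 0.7], [0, 0, 0]],
    [1, [0, 0, 0.85], [0, 0, 0]],
    [1, [0, 0, 0.95], [0, 0, 0]],
    [1, [0, 0, 0.99], [0, 0, 0]],
    [1, [0, 0, 0.99], [0, 0, 0]]
  ]
}}

```text
time_s: 2.3
tcp_pos: [0.4392, 0.3601, 0.0469]
orientation: [180.0, -0.0, 79.1]
wrist_force: [-0.3, -0.4, -0.2]
grip_width: 0.0852
grip_force: 0.0
```

Emit:
{"fn": "jog_arm", "kwargs": {
  "increments": [
    [0, [0, 0, 0], [0, 0, 0]],
    [0, [0, 0, 0], [0, 0, 0]],
    [0, [0, 0, 0], [0, 0, 0]],
    [0, [0, 0, 0], [0, 0, 0]],
    [0, [0, 0, 0], [0, 0, 0]],
    [0, [0, 0, 0], [0, 0, 0]],
    [0, [0, 0, 0], [0, 0, 0]],
    [0, [0, 0, 0], [0, 0, 0]],
    [0, [0, 0, 0], [0, 0, 0]],
    [0, [0, 0, 0], [0, 0, 0]]
  ],
  "squeeze": 80
}}

```text
time_s: 3.13
tcp_pos: [0.4389, 0.3606, 0.0466]
orientation: [180.0, -0.0, 79.1]
wrist_force: [0.5, -0.9, 5.9]
grip_width: 0.0208
grip_force: 80.2
```

Emit:
{"fn": "jog_arm", "kwargs": {
  "increments": [
    [0, [0, 0, -0.2], [0, 0, -0.02]],
    [0, [0, 0, -0.5], [0, 0, -0.051]],
    [0, [0, 0, -0.8], [0, 0, -0.051]],
    [0, [0, 0, -1.0], [0, 0, -0.051]],
    [0, [0, 0, -1.0], [0, 0, -0.051]]
  ]
}}

```text
time_s: 3.55
tcp_pos: [0.44, 0.3618, 0.1501]
orientation: [179.8, -0.2, 83.7]
wrist_force: [0.7, 0.3, -2.1]
grip_width: 0.021
grip_force: 79.2
```

Emit:
{"fn": "jog_arm", "kwargs": {
  "increments": [
    [0, [-0.15, 0.16, 0], [0, 0, 0]],
    [0, [-0.35, 0.38, 0], [0, 0, 0]],
    [0, [-0.55, 0.6, 0], [0, 0, 0]],
    [0, [-0.75, 0.8, 0], [0, 0, 0]],
    [0, [-0.91, 0.978, 0], [0, 0, 0]]
  ]
}}

```text
time_s: 3.97
tcp_pos: [0.526, 0.2576, 0.1448]
orientation: [-179.9, 0.1, 83.7]
wrist_force: [-0.2, 0.2, -2.2]
grip_width: 0.0212
grip_force: 79.2
```

Emit:
{"fn": "jog_arm", "kwargs": {
  "increments": [
    [0, [-0.18, 0.2, 0], [0, 0, 0]],
    [0, [-0.36, 0.4, 0], [0, 0, 0]],
    [0, [-0.55, 0.6, 0], [0, 0, 0]],
    [0, [-0.75, 0.8, 0], [0, 0, 0]],
    [0, [-0.91, 0.978, 0], [0, 0, 0]]
  ]
}}

```text
time_s: 4.38
tcp_pos: [0.6133, 0.1564, 0.1446]
orientation: [-179.9, 0.1, 83.7]
wrist_force: [0.6, 0.2, -2.1]
grip_width: 0.0209
grip_force: 79.2
```

Emit:
{"fn": "jog_arm", "kwargs": {
  "increments": [
    [0, [-0.18, 0.2, 0], [0, 0, 0]],
    [0, [-0.36, 0.4, 0], [0, 0, 0]],
    [0, [-0.55, 0.6, 0], [0, 0, 0]],
    [0, [-0.75, 0.8, 0], [0, 0, 0]],
    [0, [-0.91, 0.978, 0], [0, 0, 0]],
    [0, [-0.91, 0.978, 0], [0, 0, 0]],
    [0, [-0.91, 0.978, 0], [0, 0, 0]]
  ]
}}

```text
time_s: 4.97
tcp_pos: [0.7001, 0.0558, 0.144]
orientation: [-179.8, 0.0, 83.6]
wrist_force: [-0.7, 0.2, -2.2]
grip_width: 0.0212
grip_force: 79.0
```

```bash
python3 - <<'E'
from h import *
s,Ps=shot('scene','s2'); d,Pd=shot('side','d2')
cv2.imwrite('pics/two.png',np.hstack([cv2.resize(s[180:340,220:420],None,fx=2,fy=2),cv2.resize(d[160:320,230:430],None,fx=2,fy=2)])[:,:,::-1])
st=bot.get_state(); print(st['tcp_pos'],st['orientation'],st['grip_width'],st['grip_force'])
E
```

```text
[0.69933396 0.05735213 0.14490223] [-1.79852818e+02  4.70066154e-03  8.37043097e+01] 0.020994404606982996 79.04109477996826
```

View pics/two.png

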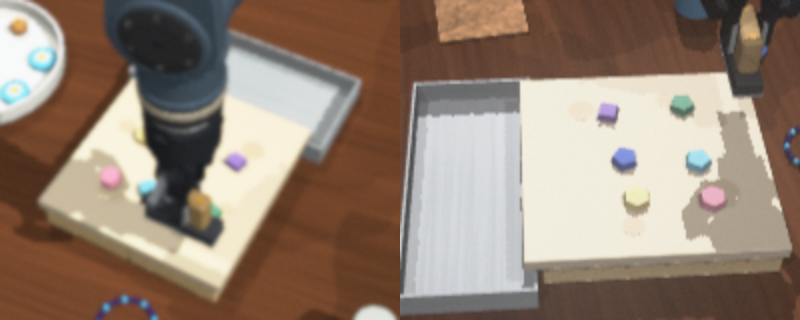

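Both views show the scraper held level behind the green chip, and the chips haven't moved. I lower it onto the shelf.

Emit:
{"fn": "jog_arm", "kwargs": {
  "increments": [
    [0, [0, 0, 0.15], [0, 0, 0]],
    [0, [0, 0, 0.35], [0, 0, 0]],
    [0, [0, 0, 0.46], [0, 0, 0]],
    [0, [0, 0, 0.52], [0, 0, 0]],
    [0, [0, 0, 0.55], [0, 0, 0]],
    [0, [0, 0, 0.56], [0, 0, 0]],
    [0, [0, 0, 0.57], [0, 0, 0]],
    [0, [0, 0, 0.57], [0, 0, 0]]
  ]
}}

```text
time_s: 5.73
tcp_pos: [0.7007, 0.0571, 0.09]
orientation: [179.9, -0.0, 83.7]
wrist_force: [0.1, 0.3, -1.6]
grip_width: 0.021
grip_force: 79.3
```

Emit:
{"fn": "jog_arm", "kwargs": {
  "increments": [
    [0, [0, 0, 0.005], [0, 0, 0]],
    [0, [0, 0, 0.01], [0, 0, 0]],
    [0, [0, 0, 0.01], [0, 0, 0]],
    [0, [0, 0, 0.01], [0, 0, 0]]
  ]
}}

```text
time_s: 6.07
tcp_pos: [0.7008, 0.057, 0.0897]
orientation: [179.9, -0.0, 83.7]
wrist_force: [-1.5, -0.2, 5.8]
grip_width: 0.021
grip_force: 80.2
```

Emit:
{"fn": "jog_arm", "kwargs": {
  "increments": [
    [0, [0, -0.04, 0], [0, 0, 0]],
    [0, [0, -0.12, 0], [0, 0, 0]],
    [0, [0, -0.2, 0], [0, 0, 0]],
    [0, [0, -0.28, 0], [0, 0, 0]],
    [0, [0, -0.36, 0], [0, 0, 0]],
    [0, [0, -0.44, 0], [0, 0, 0]],
    [0, [0, -0.52, 0], [0, 0, 0]],
    [0, [0, -0.6, 0], [0, 0, 0]],
    [0, [0, -0.68, 0], [0, 0, 0]],
    [0, [0, -0.76, 0], [0, 0, 0]]
  ]
}}

```text
time_s: 6.9
tcp_pos: [0.6259, 0.0654, 0.0897]
orientation: [179.8, -0.0, 83.7]
wrist_force: [5.0, -0.2, 5.9]
grip_width: 0.0209
grip_force: 80.1
```

Emit:
{"fn": "jog_arm", "kwargs": {
  "increments": [
    [0, [0, -0.08, 0], [0, 0, 0]],
    [0, [0, -0.16, 0], [0, 0, 0]],
    [0, [0, -0.24, 0], [0, 0, 0]],
    [0, [0, -0.32, 0], [0, 0, 0]],
    [0, [0, -0.4, 0], [0, 0, 0]],
    [0, [0, -0.48, 0], [0, 0, 0]],
    [0, [0, -0.55, 0], [0, 0, 0]],
    [0, [0, -0.62, 0], [0, 0, 0]],
    [0, [0, -0.69, 0], [0, 0, 0]],
    [0, [0, -0.76, 0], [0, 0, 0]]
  ]
}}

```text
time_s: 7.73
tcp_pos: [0.5506, 0.0737, 0.0897]
orientation: [179.7, -0.0, 83.7]
wrist_force: [5.2, -1.3, 5.6]
grip_width: 0.0209
grip_force: 80.1
```

Emit:
{"fn": "jog_arm", "kwargs": {
  "increments": [
    [0, [0, -0.08, 0], [0, 0, 0]],
    [0, [0, -0.16, 0], [0, 0, 0]],
    [0, [0, -0.24, 0], [0, 0, 0]],
    [0, [0, -0.32, 0], [0, 0, 0]],
    [0, [0, -0.4, 0], [0, 0, 0]],
    [0, [0, -0.48, 0], [0, 0, 0]],
    [0, [0, -0.56, 0], [0, 0, 0]],
    [0, [0, -0.64, 0], [0, 0, 0]],
    [0, [0, -0.72, 0], [0, 0, 0]],
    [0, [0, -0.76, 0], [0, 0, 0]]
  ]
}}

```text
time_s: 8.57
tcp_pos: [0.4746, 0.0822, 0.0896]
orientation: [179.8, -0.0, 83.7]
wrist_force: [4.7, -0.3, 4.7]
grip_width: 0.0213
grip_force: 80.2
```

```bash
python3 - <<'E'
from h import *
s,Ps=shot('scene','s3'); d,Pd=shot('side','d3')
cv2.imwrite('pics/two3.png',np.hstack([cv2.resize(s[180:340,220:420],None,fx=2,fy=2),cv2.resize(d[160:320,230:430],None,fx=2,fy=2)])[:,:,::-1])
E
```

```text
(no output)
```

View pics/two3.png

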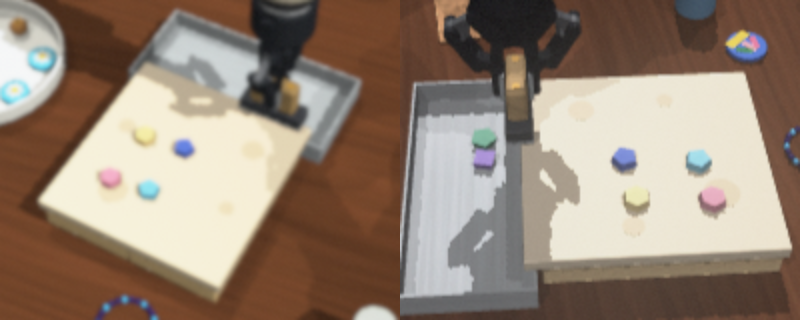

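Green and violet are in the tray. Next is the second lane, centred at ys = −0.031.

Emit:
{"fn": "jog_arm", "kwargs": {
  "increments": [
    [0, [0, 0, -0.1], [0, 0, 0]],
    [0, [0, 0, -0.3], [0, 0, 0]],
    [0, [0, 0, -0.5], [0, 0, 0]],
    [0, [-0.25, 0.2, -0.5], [0, 0, 0]],
    [0, [-0.5, 0.4, -0.5], [0, 0, 0]],
    [0, [-0.75, 0.6, -0.5], [0, 0, 0]],
    [0, [-0.97, 0.76, -0.5], [0, 0, 0]]
  ]
}}

```text
time_s: 9.25
tcp_pos: [0.5388, -0.0241, 0.1382]
orientation: [-180.0, 0.0, 83.7]
wrist_force: [1.0, 0.2, -2.5]
grip_width: 0.021
grip_force: 79.5
```

Emit:
{"fn": "jog_arm", "kwargs": {
  "increments": [
    [0, [0, 0.25, 0], [0, 0, 0]],
    [0, [0, 0.55, 0], [0, 0, 0]],
    [0, [0, 0.76, 0], [0, 0, 0]]
  ]
}}

```text
time_s: 9.5
tcp_pos: [0.6153, -0.032, 0.1379]
orientation: [-180.0, -0.0, 83.6]
wrist_force: [-0.1, -0.1, -1.9]
grip_width: 0.0211
grip_force: 79.3
```

Emit:
{"fn": "jog_arm", "kwargs": {
  "increments": [
    [0, [0, 0.25, 0], [0, 0, 0]],
    [0, [0, 0.55, 0], [0, 0, 0]],
    [0, [0, 0.76, 0], [0, 0, 0]],
    [0, [0, 0.76, 0], [0, 0, 0]],
    [0, [0, 0.76, 0.2], [0, 0, 0]],
    [0, [0, 0.76, 0.35], [0, 0, 0]],
    [0, [0, 0.76, 0.45], [0, 0, 0]],
    [0, [0, 0.76, 0.48], [0, 0, 0]],
    [0, [0, 0.76, 0.5], [0, 0, 0]],
    [0, [0, 0.76, 0.5], [0, 0, 0]]
  ]
}}

```text
time_s: 10.33
tcp_pos: [0.6882, -0.0394, 0.0896]
orientation: [-179.9, 0.0, 83.7]
wrist_force: [-5.4, -0.1, 6.9]
grip_width: 0.0208
grip_force: 80.8
```

```bash
python3 - <<'E'
from h import *
d,Pd=shot('side','d4')
cv2.imwrite('pics/d4c.png',cv2.resize(d[160:320,230:430],None,fx=2,fy=2)[:,:,::-1])
E
```

```text
(no output)
```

View pics/d4c.png

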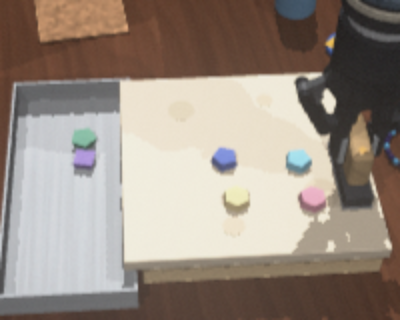

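The scraper stands behind the four remaining chips and spans them all. I sweep.

Emit:
{"fn": "jog_arm", "kwargs": {
  "increments": [
    [0, [0, -0.04, 0], [0, 0, 0]],
    [0, [0, -0.12, 0], [0, 0, 0]],
    [0, [0, -0.2, 0], [0, 0, 0]],
    [0, [0, -0.28, 0], [0, 0, 0]],
    [0, [0, -0.36, 0], [0, 0, 0]],
    [0, [0, -0.44, 0], [0, 0, 0]],
    [0, [0, -0.52, 0], [0, 0, 0]],
    [0, [0, -0.6, 0], [0, 0, 0]],
    [0, [0, -0.68, 0], [0, 0, 0]],
    [0, [0, -0.76, 0], [0, 0, 0]]
  ]
}}

```text
time_s: 11.22
tcp_pos: [0.6147, -0.0311, 0.0897]
orientation: [179.8, -0.0, 83.7]
wrist_force: [4.4, -0.8, 4.6]
grip_width: 0.0213
grip_force: 80.4
```

Emit:
{"fn": "jog_arm", "kwargs": {
  "increments": [
    [0, [0, -0.08, 0], [0, 0, 0]],
    [0, [0, -0.16, 0], [0, 0, 0]],
    [0, [0, -0.24, 0], [0, 0, 0]],
    [0, [0, -0.32, 0], [0, 0, 0]],
    [0, [0, -0.4, 0], [0, 0, 0]],
    [0, [0, -0.48, 0], [0, 0, 0]],
    [0, [0, -0.55, 0], [0, 0, 0]],
    [0, [0, -0.62, 0], [0, 0, 0]],
    [0, [0, -0.69, 0], [0, 0, 0]],
    [0, [0, -0.76, 0], [0, 0, 0]]
  ]
}}

```text
time_s: 12.05
tcp_pos: [0.5395, -0.0227, 0.0897]
orientation: [179.7, -0.0, 83.7]
wrist_force: [5.8, -1.7, 6.2]
grip_width: 0.021
grip_force: 80.4
```

Emit:
{"fn": "jog_arm", "kwargs": {
  "increments": [
    [0, [0, -0.08, 0], [0, 0, 0]],
    [0, [0, -0.16, 0], [0, 0, 0]],
    [0, [0, -0.24, 0], [0, 0, 0]],
    [0, [0, -0.32, 0], [0, 0, 0]],
    [0, [0, -0.4, 0], [0, 0, 0]],
    [0, [0, -0.48, 0], [0, 0, 0]],
    [0, [0, -0.56, 0], [0, 0, 0]],
    [0, [0, -0.64, 0], [0, 0, 0]],
    [0, [0, -0.72, 0], [0, 0, 0]],
    [0, [0, -0.76, 0], [0, 0, 0]]
  ]
}}

```text
time_s: 12.88
tcp_pos: [0.4634, -0.0144, 0.0895]
orientation: [179.8, -0.0, 83.7]
wrist_force: [4.0, -0.8, 5.0]
grip_width: 0.0207
grip_force: 80.4
```

```bash
python3 - <<'E'
from h import *
d,Pd=shot('side','d5')
cv2.imwrite('pics/d5c.png',cv2.resize(d[160:320,210:430],None,fx=2,fy=2)[:,:,::-1])
E
```

```text
(no output)
```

View pics/d5c.png

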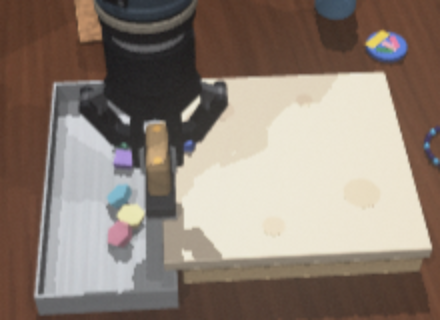

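Pink, amber and aqua have dropped into the tray. Blue appears to have slipped out beside the blade and is still on the shelf near the edge (px 188,147). I lift and back away to locate it.

Emit:
{"fn": "jog_arm", "kwargs": {
  "increments": [
    [0, [0, 0, -0.1], [0, 0, 0]],
    [0, [0, 0, -0.3], [0, 0, 0]],
    [0, [0, 0, -0.6], [0, 0, 0]],
    [0, [0, 0.3, -0.6], [0, 0, 0]],
    [0, [0, 0.6, -0.6], [0, 0, 0]],
    [0, [0, 0.9, -0.6], [0, 0, 0]],
    [0, [0, 1, -0.6], [0, 0, 0]],
    [0, [0, 1, -0.6], [0, 0, 0]]
  ]
}}

```text
time_s: 13.6
tcp_pos: [0.5634, -0.0255, 0.1475]
orientation: [-180.0, 0.0, 83.7]
wrist_force: [-0.4, -0.4, -1.9]
grip_width: 0.0211
grip_force: 79.3
```

```bash
python3 - <<'E'
from h import *
d,Pd=shot('side','d6'); s,Ps=shot('scene','s6')
B=bird(Pd,d[:,:,::-1],.047,.35,.75,-.2,.2,1000)
A=bird(Ps,s[:,:,::-1],.047,.35,.75,-.2,.2,1000)
cv2.imwrite('pics/b6.png',np.hstack([A,B]))
E
```

```text
(no output)
```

View pics/b6.png

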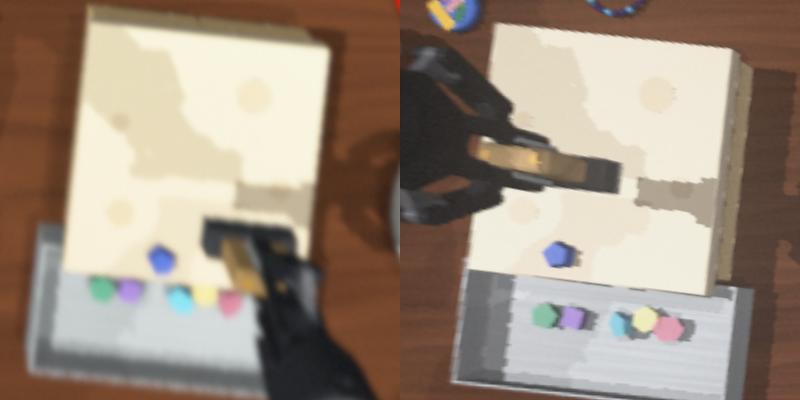

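Blue is at about (0.494, 0.040), which is shelf (−0.100, +0.027). The other five chips are in the tray. I do one short pass centred on blue.

Emit:
{"fn": "jog_arm", "kwargs": {
  "increments": [
    [0, [0.25, 0, 0], [0, 0, 0]],
    [0, [0.5, 0, 0], [0, 0, 0]],
    [0, [0.58, 0, 0], [0, 0, 0]],
    [0, [0.58, 0, 0.2], [0, 0, 0]],
    [0, [0.58, 0, 0.4], [0, 0, 0]],
    [0, [0.58, 0, 0.52], [0, 0, 0]],
    [0, [0.58, 0, 0.57], [0, 0, 0]],
    [0, [0.58, 0, 0.59], [0, 0, 0]],
    [0, [0.58, 0, 0.6], [0, 0, 0]],
    [0, [0.58, 0, 0.6], [0, 0, 0]]
  ]
}}

```text
time_s: 14.53
tcp_pos: [0.567, 0.032, 0.0896]
orientation: [-179.9, 0.0, 83.7]
wrist_force: [-4.1, -0.0, 5.1]
grip_width: 0.0208
grip_force: 80.5
```

Emit:
{"fn": "jog_arm", "kwargs": {
  "increments": [
    [0, [0, -0.08, 0], [0, 0, 0]],
    [0, [0, -0.16, 0], [0, 0, 0]],
    [0, [0, -0.24, 0], [0, 0, 0]],
    [0, [0, -0.32, 0], [0, 0, 0]],
    [0, [0, -0.4, 0], [0, 0, 0]],
    [0, [0, -0.5, 0], [0, 0, 0]],
    [0, [0, -0.6, 0], [0, 0, 0]],
    [0, [0, -0.7, 0], [0, 0, 0]],
    [0, [0, -0.85, 0], [0, 0, 0]],
    [0, [0, -1, 0], [0, 0, 0]]
  ]
}}

```text
time_s: 15.37
tcp_pos: [0.4702, 0.0433, 0.0896]
orientation: [179.7, -0.0, 83.7]
wrist_force: [5.3, -1.0, 6.3]
grip_width: 0.0208
grip_force: 80.6
```

Emit:
{"fn": "jog_arm", "kwargs": {
  "increments": [
    [0, [0, 0, 0], [0, 0, 0]],
    [0, [0, 0, -0.2], [0, 0, 0]],
    [0, [0, 0, -0.5], [0, 0, 0]],
    [0, [0.3, 0, -0.6], [0, 0, 0]],
    [0, [0.6, 0, -0.6], [0, 0, 0]],
    [0, [0.9, 0, -0.6], [0, 0, 0]],
    [0, [1.0, 0, -0.6], [0, 0, 0]]
  ]
}}

```text
time_s: 15.95
tcp_pos: [0.4795, 0.1452, 0.1485]
orientation: [-180.0, -0.1, 83.8]
wrist_force: [0.4, -0.1, -1.6]
grip_width: 0.0208
grip_force: 79.7
```

Emit:
{"fn": "jog_arm", "kwargs": {
  "increments": [
    [0, [0.3, 0, 0], [0, 0, 0]],
    [0, [0.6, -0.1, 0], [0, 0, 0]],
    [0, [0.9, -0.2, 0], [0, 0, 0]],
    [0, [1, -0.2, 0], [0, 0, 0]]
  ]
}}

```text
time_s: 16.28
tcp_pos: [0.4691, 0.2466, 0.1478]
orientation: [-179.9, -0.0, 83.8]
wrist_force: [-0.5, 0.1, -2.6]
grip_width: 0.0208
grip_force: 79.5
```

```bash
python3 - <<'E'
from h import *
d,Pd=shot('side','d7'); s,Ps=shot('scene','s7')
B=bird(Pd,d[:,:,::-1],.047,.35,.75,-.2,.2,1000)
A=bird(Ps,s[:,:,::-1],.047,.35,.75,-.2,.2,1000)
cv2.imwrite('pics/b7.png',np.hstack([A,B]))
st=bot.get_state(); print(st['tcp_pos'],st['orientation'])
E
```

```text
[0.47027365 0.24523486 0.147808  ] [-1.79931252e+02  4.12090002e-02  8.38720375e+01]
```

View pics/b7.png

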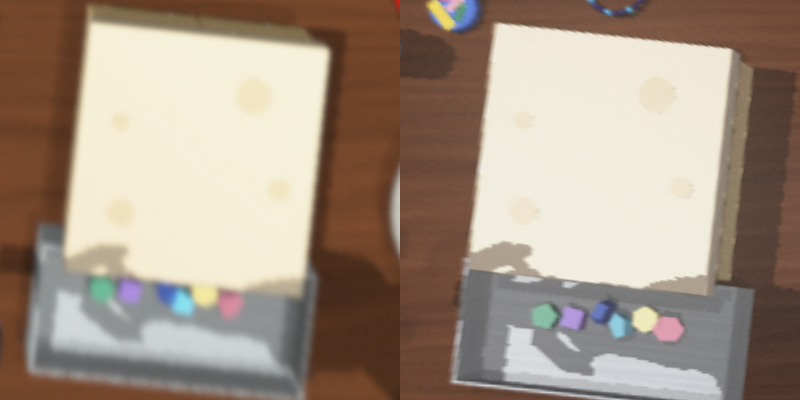

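All six chips are in the tray and the shelf is clear. I return the scraper to its mat.

Emit:
{"fn": "jog_arm", "kwargs": {
  "increments": [
    [0, [0.3, -0.1, 0], [0, 0, 0]],
    [0, [0.6, -0.2, 0], [0, 0, 0]],
    [0, [0.9, -0.35, 0], [0, 0, 0]],
    [0, [0.976, -0.354, 0], [0, 0, 0]],
    [0, [0.976, -0.354, 0.3], [0, 0, 0]],
    [0, [0.976, -0.354, 0.6], [0, 0, 0]],
    [0, [0.976, -0.354, 0.8], [0, 0, 0]],
    [0, [0.976, -0.354, 0.9], [0, 0, 0]],
    [0, [0.976, -0.354, 0.98], [0, 0, 0]],
    [0, [0.976, -0.354, 0.98], [0, 0, 0]]
  ]
}}

```text
time_s: 17.22
tcp_pos: [0.4467, 0.3438, 0.0493]
orientation: [-179.9, 0.1, 83.7]
wrist_force: [-0.6, 0.0, -2.3]
grip_width: 0.0213
grip_force: 79.6
```

Emit:
{"fn": "jog_arm", "kwargs": {
  "increments": [
    [0, [0, 0, 0.02], [0, 0, 0]],
    [0, [0, 0, 0.04], [0, 0, 0]],
    [0, [0, 0, 0.045], [0, 0, 0]],
    [0, [0, 0, 0.045], [0, 0, 0]]
  ]
}}

```text
time_s: 17.55
tcp_pos: [0.4476, 0.3453, 0.0467]
orientation: [179.9, -0.1, 83.7]
wrist_force: [1.2, -0.7, 0.1]
grip_width: 0.0205
grip_force: 79.8
```

Emit:
{"fn": "jog_arm", "kwargs": {
  "increments": [
    [0.3, [0, 0, 0], [0, 0, 0]],
    [0.6, [0, 0, 0], [0, 0, 0]],
    [1, [0, 0, 0], [0, 0, 0]],
    [1, [0, 0, 0], [0, 0, 0]],
    [1, [0, 0, 0], [0, 0, 0]],
    [1, [0, 0, -0.1], [0, 0, 0]],
    [1, [0, 0, -0.4], [0, 0, 0]],
    [1, [0, 0, -0.7], [0, 0, 0]],
    [1, [0, 0, -1.0], [0, 0, 0]]
  ]
}}

```text
time_s: 18.3
tcp_pos: [0.4467, 0.3448, 0.1475]
orientation: [-180.0, 0.0, 83.7]
wrist_force: [0.6, 0.4, -0.3]
grip_width: 0.0856
grip_force: 0.0
```

Emit:
{"fn": "jog_arm", "kwargs": {
  "increments": [
    [1, [-0.2, 0.07, -0.35], [0, 0, 0]],
    [1, [-0.5, 0.14, -0.7], [0, 0, 0]],
    [1, [-0.8, 0.2, -1.0], [0, 0, 0]],
    [1, [-1.0, 0.3, -1.0], [0, 0, 0]]
  ]
}}

```text
time_s: 18.63
tcp_pos: [0.4666, 0.2419, 0.2518]
orientation: [179.7, -0.2, 83.8]
wrist_force: [1.3, 0.3, 1.3]
grip_width: 0.0851
grip_force: 0.0
```

Emit:
{"fn": "jog_arm", "kwargs": {
  "increments": [
    [1, [-0.4, 0.1, 0], [0, 0, 0]],
    [1, [-0.8, 0.2, 0], [0, 0, 0]],
    [1, [-1.0, 0.25, 0], [0, 0, 0]]
  ]
}}

```text
time_s: 18.88
tcp_pos: [0.4796, 0.137, 0.247]
orientation: [179.9, 0.0, 83.6]
wrist_force: [0.4, 0.5, 0.1]
grip_width: 0.0856
grip_force: 0.0
```

Emit:
{"fn": "jog_arm", "kwargs": {
  "increments": [
    [1, [-0.4, 0.1, 0], [0, 0, 0]],
    [1, [-0.8, 0.2, 0], [0, 0, 0]],
    [1, [-1.0, 0.25, 0], [0, 0, 0]]
  ]
}}

```text
time_s: 19.13
tcp_pos: [0.4935, 0.0348, 0.2467]
orientation: [179.9, 0.0, 83.6]
wrist_force: [-0.0, 0.3, 1.3]
grip_width: 0.0854
grip_force: 0.0
```

Emit:
{"fn": "jog_arm", "kwargs": {
  "increments": [
    [1, [-0.4, 0.1, 0], [0, 0, 0]],
    [1, [-0.8, 0.2, 0], [0, 0, 0]],
    [1, [-1.0, 0.25, 0], [0, 0, 0]]
  ]
}}

```text
time_s: 19.38
tcp_pos: [0.5076, -0.0675, 0.2467]
orientation: [179.9, 0.1, 83.6]
wrist_force: [0.1, 1.1, -0.3]
grip_width: 0.0852
grip_force: 0.0
```

Emit:
{"fn": "jog_arm", "kwargs": {
  "increments": [
    [1, [-0.4, 0.1, 0], [0, 0, 0]],
    [1, [-0.8, 0.2, 0], [0, 0, 0]],
    [1, [-1.0, 0.26, 0], [0, 0, 0]]
  ]
}}

```text
time_s: 19.63
tcp_pos: [0.5224, -0.1699, 0.2466]
orientation: [179.9, 0.1, 83.6]
wrist_force: [0.3, 0.3, 0.3]
grip_width: 0.0854
grip_force: 0.0
```

Emit:
{"fn": "jog_arm", "kwargs": {
  "increments": [
    [1, [-0.4, 0, 0], [0, 0, 0]],
    [1, [-0.8, 0, 0], [0, 0, 0]],
    [1, [-1.0, 0, 0], [0, 0, 0]],
    [1, [-1.0, 0, 0], [0, 0, 0]],
    [1, [-1.0, 0, 0], [0, 0, 0]]
  ]
}}

```text
time_s: 20.05
tcp_pos: [0.5109, -0.2667, 0.2461]
orientation: [-180.0, -0.0, 83.6]
wrist_force: [0.1, 0.1, -0.9]
grip_width: 0.0856
grip_force: 0.0
```

```bash
python3 - <<'E'
from h import *
im,P=shot('wrist','w8'); np.save('pics/w8P.npy',P); s,Ps=shot('scene','s8'); d,Pd=shot('side','d8')
B=lambda P,im,z:bird(P,im[:,:,::-1],z,.38,.64,-.46,-.2,1500)
cv2.imwrite('pics/dish8.png',np.hstack([B(P,im,.015),B(Ps,s,.015)]))
g=cv2.resize(d[110:190,230:310],None,fx=4,fy=4)[:,:,::-1]; cv2.imwrite('pics/mat8.png',g)
print(bot.get_state()['tcp_pos'],bot.get_state()['orientation'])
E
```

```text
[ 0.51141385 -0.26475569  0.2461715 ] [ 1.79998320e+02 -9.40559854e-03  8.37459531e+01]
```

View pics/dish8.png

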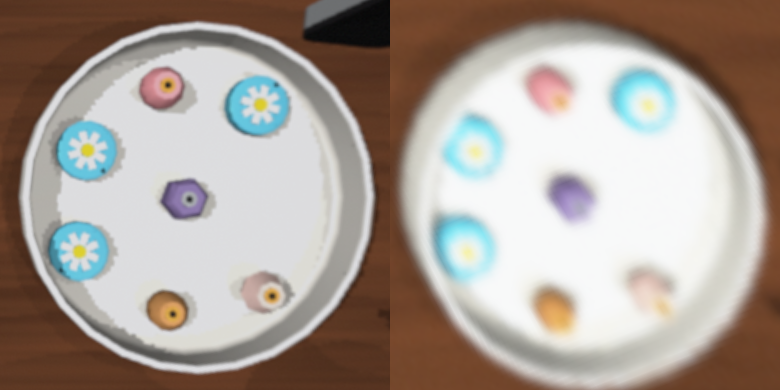

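Daisy disc tops in the larger dish (wrist half) are D1 (87,151), D2 (79,251) and D3 (258,105). The scene half agrees at z = 15 mm, so they lie on the floor: D1 (0.539, −0.258), D2 (0.473, −0.253), D3 (0.570, −0.372). The other beads in the dish (pink, lavender, gold, crystal) have no daisy. This enlarged view confirms it. I take D2 first with the jaws tangential to the dish wall.

Emit:
{"fn": "jog_arm", "kwargs": {
  "increments": [
    [0.61, [0.02, -0.1, 0.2], [0, 0, -0.07]],
    [0.61, [0.04, -0.2, 0.4], [0, 0, -0.145]],
    [0.61, [0.08, -0.3, 0.6], [0, 0, -0.22]],
    [0.61, [0.08, -0.4, 0.8], [0, 0, -0.295]],
    [0.61, [0.08, -0.4, 1.0], [0, 0, -0.368]],
    [0.61, [0.08, -0.4, 1.0], [0, 0, -0.368]],
    [0.61, [0.08, -0.4, 1.0], [0, 0, -0.368]]
  ]
}}

```text
time_s: 20.78
tcp_pos: [0.4724, -0.2522, 0.1458]
orientation: [-180.0, -0.1, 116.7]
wrist_force: [0.3, 0.7, 0.9]
grip_width: 0.0522
grip_force: 0.0
```

Emit:
{"fn": "jog_arm", "kwargs": {
  "increments": [
    [0.61, [0, 0, 0.3], [0, 0, 0]],
    [0.61, [0, 0, 0.6], [0, 0, 0]],
    [0.61, [0, 0, 0.8], [0, 0, 0]],
    [0.61, [0, 0, 0.9], [0, 0, 0]],
    [0.61, [0, 0, 0.9], [0, 0, 0]]
  ]
}}

```text
time_s: 21.2
tcp_pos: [0.4725, -0.2528, 0.0551]
orientation: [-179.9, -0.1, 116.7]
wrist_force: [0.5, 0.4, 0.6]
grip_width: 0.0519
grip_force: 0.0
```

```bash
python3 - <<'E'
from h import *
st=bot.get_state(); print(st['tcp_pos'],st['orientation'],st['grip_width'],bot.finger_overhang,st['joints'].round(1))
E
```

```text
[ 0.47246643 -0.25279225  0.05510202] [-1.79941870e+02 -8.24191653e-02  1.16710137e+02] 0.05185030946244309 0.014 [-28.1  22.4 -17.9  49.8  -0.   35.1]
```

Emit:
{"fn": "jog_arm", "kwargs": {
  "increments": [
    [0.61, [0, 0, 0.15], [0, 0, 0]],
    [0.61, [0, 0, 0.25], [0, 0, 0]],
    [0.61, [0, 0, 0.3], [0, 0, 0]],
    [0.61, [0, 0, 0.33], [0, 0, 0]],
    [0.61, [0, 0, 0.34], [0, 0, 0]],
    [0.61, [0, 0, 0.34], [0, 0, 0]]
  ]
}}

```text
time_s: 21.7
tcp_pos: [0.4727, -0.2535, 0.0222]
orientation: [180.0, 0.0, 116.8]
wrist_force: [0.6, -0.2, 0.0]
grip_width: 0.0519
grip_force: 0.0
```

Emit:
{"fn": "jog_arm", "kwargs": {
  "increments": [
    [0.61, [0, 0, 0.01], [0, 0, 0]],
    [0.61, [0, 0, 0.02], [0, 0, 0]],
    [0.61, [0, 0, 0.02], [0, 0, 0]]
  ]
}}

```text
time_s: 21.95
tcp_pos: [0.4726, -0.2534, 0.02]
orientation: [180.0, 0.0, 116.8]
wrist_force: [0.3, -0.5, -0.5]
grip_width: 0.0519
grip_force: 0.0
```

Emit:
{"fn": "jog_arm", "kwargs": {
  "increments": [
    [0.61, [0, 0, 0.01], [0, 0, 0]],
    [0.61, [0, 0, 0.02], [0, 0, 0]],
    [0.61, [0, 0, 0.02], [0, 0, 0]]
  ]
}}

```text
time_s: 22.2
tcp_pos: [0.4724, -0.2533, 0.0176]
orientation: [-180.0, -0.0, 116.8]
wrist_force: [0.0, -0.5, -0.0]
grip_width: 0.0517
grip_force: 0.0
```

Emit:
{"fn": "jog_arm", "kwargs": {
  "increments": [
    [0, [0, 0, 0], [0, 0, 0]],
    [0, [0, 0, 0], [0, 0, 0]],
    [0, [0, 0, 0], [0, 0, 0]],
    [0, [0, 0, 0], [0, 0, 0]],
    [0, [0, 0, 0], [0, 0, 0]],
    [0, [0, 0, 0], [0, 0, 0]]
  ],
  "squeeze": 40
}}

```text
time_s: 22.7
tcp_pos: [0.4725, -0.2533, 0.0181]
orientation: [-180.0, 0.0, 116.8]
wrist_force: [-1.7, 0.8, 6.0]
grip_width: 0.0379
grip_force: 39.7
```

Emit:
{"fn": "jog_arm", "kwargs": {
  "increments": [
    [0, [0, 0, -0.1], [0, 0, 0]],
    [0, [0, 0, -0.3], [0, 0, 0]],
    [0, [0, 0, -0.55], [0, 0, 0]],
    [0, [0, 0, -0.8], [0, 0, 0]],
    [0, [0, 0, -1.0], [0, 0, 0]],
    [0, [0, 0, -1.0], [0, 0, 0]]
  ]
}}

```text
time_s: 23.2
tcp_pos: [0.4745, -0.2544, 0.1224]
orientation: [179.8, 0.3, 116.8]
wrist_force: [0.5, 0.1, -0.4]
grip_width: 0.0376
grip_force: 40.4
```

Emit:
{"fn": "jog_arm", "kwargs": {
  "increments": [
    [0, [0.08, 0.13, 0], [0, 0, 0]],
    [0, [0.2, 0.32, 0], [0, 0, 0]],
    [0, [0.34, 0.53, 0], [0, 0, 0]],
    [0, [0.46, 0.73, 0], [0, 0, 0]],
    [0, [0.58, 0.91, 0], [0, 0, 0]]
  ]
}}

```text
time_s: 23.62
tcp_pos: [0.528, -0.1594, 0.1177]
orientation: [-180.0, -0.0, 116.8]
wrist_force: [0.0, 0.6, -0.9]
grip_width: 0.0377
grip_force: 40.4
```

Emit:
{"fn": "jog_arm", "kwargs": {
  "increments": [
    [0, [0.15, 0.23, 0], [0, 0, 0]],
    [0, [0.3, 0.45, 0], [0, 0, 0]],
    [0, [0.42, 0.66, 0], [0, 0, 0]],
    [0, [0.52, 0.82, 0], [0, 0, 0]],
    [0, [0.58, 0.91, 0], [0, 0, 0]],
    [0, [0.58, 0.91, 0.2], [0, 0, 0]],
    [0, [0.58, 0.91, 0.4], [0, 0, 0]],
    [0, [0.58, 0.91, 0.5], [0, 0, 0]],
    [0, [0.58, 0.91, 0.5], [0, 0, 0]]
  ]
}}

```text
time_s: 24.37
tcp_pos: [0.5806, -0.0677, 0.0654]
orientation: [-179.8, -0.1, 116.8]
wrist_force: [-0.5, 0.0, 0.1]
grip_width: 0.0378
grip_force: 40.4
```

Emit:
{"fn": "jog_arm", "kwargs": {
  "increments": [
    [0, [0, 0, 0.03], [0, 0, 0]],
    [0, [0, 0, 0.05], [0, 0, 0]],
    [0, [0, 0, 0.06], [0, 0, 0]],
    [0, [0, 0, 0.065], [0, 0, 0]],
    [0, [0, 0, 0.065], [0, 0, 0]]
  ]
}}

```text
time_s: 24.78
tcp_pos: [0.5828, -0.0678, 0.0618]
orientation: [180.0, 0.0, 116.8]
wrist_force: [-0.4, 0.2, -0.0]
grip_width: 0.0376
grip_force: 40.4
```

Emit:
{"fn": "jog_arm", "kwargs": {
  "increments": [
    [0, [0, 0, 0.005], [0, 0, 0]],
    [0, [0, 0, 0.01], [0, 0, 0]],
    [0, [0, 0, 0.015], [0, 0, 0]],
    [0, [0, 0, 0.015], [0, 0, 0]],
    [0, [0, 0, 0.015], [0, 0, 0]]
  ]
}}

```text
time_s: 25.2
tcp_pos: [0.5827, -0.0677, 0.0601]
orientation: [180.0, 0.0, 116.8]
wrist_force: [-1.5, -0.1, 6.2]
grip_width: 0.038
grip_force: 40.7
```

Emit:
{"fn": "jog_arm", "kwargs": {
  "increments": [
    [0.5, [0, 0, 0], [0, 0, 0]],
    [0.61, [0, 0, 0], [0, 0, 0]],
    [0.61, [0, 0, 0], [0, 0, 0]],
    [0.61, [0, 0, 0], [0, 0, 0]],
    [0.61, [0, 0, -0.15], [0, 0, 0]],
    [0.61, [0, 0, -0.4], [0, 0, 0]],
    [0.61, [0, 0, -0.7], [0, 0, 0]],
    [0.61, [0, 0, -1.0], [0, 0, 0]],
    [0.61, [0, 0, -1.0], [0, 0, 0]]
  ]
}}

```text
time_s: 25.95
tcp_pos: [0.5852, -0.068, 0.1654]
orientation: [179.6, 0.2, 116.8]
wrist_force: [1.3, -0.5, -0.2]
grip_width: 0.052
grip_force: 0.0
```

Emit:
{"fn": "jog_arm", "kwargs": {
  "increments": [
    [0.61, [-0.15, -0.23, 0], [0, 0, 0]],
    [0.61, [-0.4, -0.3, 0], [0, 0, 0.07]],
    [0.61, [-0.7, -0.4, 0], [0, 0, 0.145]],
    [0.61, [-1.0, -0.46, 0], [0, 0, 0.22]],
    [0.61, [-1.0, -0.46, 0], [0, 0, 0.295]],
    [0.61, [-1.0, -0.46, 0], [0, 0, 0.37]],
    [0.61, [-1.0, -0.46, 0], [0, 0, 0.445]],
    [0.61, [-1.0, -0.46, 0], [0, 0, 0.52]],
    [0.61, [-1.0, -0.46, 0], [0, 0, 0.568]],
    [0.61, [-1.0, -0.46, 0], [0, 0, 0.568]]
  ]
}}

```text
time_s: 26.78
tcp_pos: [0.5866, -0.1777, 0.1594]
orientation: [-180.0, 0.0, 65.5]
wrist_force: [-0.2, -1.0, -0.1]
grip_width: 0.0521
grip_force: 0.0
```

```bash
cat >> h.py <<'E'
def discs(tag):
    for n in('scene','side','wrist'):
        im,P=shot(n,f'{tag}{n}'); w=bird(P,im[:,:,::-1],.015,.38,.64,-.46,-.2,1500); w2=bird(P,im[:,:,::-1],.057,.44,.74,-.15,.15,1500)
        for k,(b,x1,y1) in enumerate(((w,.64,-.2),(w2,.74,.15))):
            h=cv2.cvtColor(b,cv2.COLOR_BGR2HSV); m=cv2.inRange(h,(85,70,90),(110,255,255)); out=[]
            for c in cv2.findContours(m,0,2)[0]:
                if cv2.contourArea(c)>900: (u,v),r=cv2.minEnclosingCircle(c); out.append((round(x1-v/1500,4),round(y1-u/1500,4),round(r/1.5,1)))
            print(n,'dish' if k==0 else 'shelf',out)
    st=bot.get_state(); print(st['tcp_pos'].round(4),st['orientation'].round(2))
E
python3 -c "
from h import *
discs('a')"
```

```text
scene dish [(0.5407, -0.2573, 22.6), (0.5746, -0.3681, 20.3)]
scene shelf [(0.4586, 0.0214, 14.3), (0.5849, -0.0646, 20.3)]
side dish [(0.5406, -0.2597, 20.8), (0.5712, -0.3747, 20.3)]
side shelf []
wrist dish [(0.5416, -0.2562, 21.2)]
wrist shelf [(0.5819, -0.0682, 19.9)]
[ 0.5866 -0.1776  0.1596] [-179.98    0.     65.86]
```

Emit:
{"fn": "jog_arm", "kwargs": {
  "increments": [
    [0.61, [-0.35, -0.03, 0], [0, 0, 0]],
    [0.61, [-0.7, -0.07, 0.2], [0, 0, 0]],
    [0.61, [-0.924, -0.095, 0.5], [0, 0, 0]],
    [0.61, [-0.924, -0.095, 0.8], [0, 0, 0]],
    [0.61, [-0.924, -0.095, 0.9], [0, 0, 0]],
    [0.61, [-0.924, -0.095, 0.9], [0, 0, 0]],
    [0.61, [-0.924, -0.095, 0.9], [0, 0, 0]]
  ]
}}

```text
time_s: 27.52
tcp_pos: [0.5404, -0.2576, 0.0702]
orientation: [-180.0, -0.0, 65.8]
wrist_force: [0.4, 0.5, 0.0]
grip_width: 0.0521
grip_force: 0.0
```

Emit:
{"fn": "jog_arm", "kwargs": {
  "increments": [
    [0.61, [0, 0, 0.15], [0, 0, 0]],
    [0.61, [0, 0, 0.3], [0, 0, 0]],
    [0.61, [0, 0, 0.4], [0, 0, 0]],
    [0.61, [0, 0, 0.46], [0, 0, 0]],
    [0.61, [0, 0, 0.5], [0, 0, 0]],
    [0.61, [0, 0, 0.515], [0, 0, 0]],
    [0.61, [0, 0, 0.515], [0, 0, 0]]
  ]
}}

```text
time_s: 28.1
tcp_pos: [0.5403, -0.2579, 0.0186]
orientation: [180.0, 0.0, 65.7]
wrist_force: [0.5, -0.3, -0.1]
grip_width: 0.052
grip_force: 0.0
```

Emit:
{"fn": "jog_arm", "kwargs": {
  "increments": [
    [0, [0, 0, 0], [0, 0, 0]],
    [0, [0, 0, 0], [0, 0, 0]],
    [0, [0, 0, 0], [0, 0, 0]],
    [0, [0, 0, 0], [0, 0, 0]],
    [0, [0, 0, 0], [0, 0, 0]],
    [0, [0, 0, 0], [0, 0, 0]]
  ],
  "squeeze": 40
}}

```text
time_s: 28.6
tcp_pos: [0.5404, -0.2581, 0.0193]
orientation: [179.9, -0.0, 65.7]
wrist_force: [-0.9, 1.1, 5.1]
grip_width: 0.0376
grip_force: 39.9
```

Emit:
{"fn": "jog_arm", "kwargs": {
  "increments": [
    [0, [0, 0, -0.1], [0, 0, 0]],
    [0, [0, 0, -0.3], [0, 0, 0]],
    [0, [0, 0, -0.55], [0, 0, 0]],
    [0, [0, 0, -0.8], [0, 0, 0]],
    [0, [0.05, 0, -1.0], [0, 0, 0]],
    [0, [0.2, 0, -1.0], [0, 0, 0]]
  ]
}}

```text
time_s: 29.1
tcp_pos: [0.5499, -0.2418, 0.1236]
orientation: [179.6, 0.0, 65.6]
wrist_force: [0.7, -0.9, -0.5]
grip_width: 0.0375
grip_force: 40.3
```

Emit:
{"fn": "jog_arm", "kwargs": {
  "increments": [
    [0, [0.2, -0.01, 0], [0, 0, 0]],
    [0, [0.45, -0.02, 0], [0, 0, 0]],
    [0, [0.7, -0.03, 0], [0, 0, 0]],
    [0, [0.95, -0.045, 0], [0, 0, 0]]
  ]
}}

```text
time_s: 29.43
tcp_pos: [0.5836, -0.1506, 0.1193]
orientation: [179.9, -0.0, 65.7]
wrist_force: [0.7, -0.2, -1.0]
grip_width: 0.0377
grip_force: 40.3
```

Emit:
{"fn": "jog_arm", "kwargs": {
  "increments": [
    [0, [0.25, -0.01, 0], [0, 0, 0]],
    [0, [0.5, -0.02, 0], [0, 0, 0]],
    [0, [0.75, -0.03, 0], [0, 0, 0]],
    [0, [0.95, -0.045, 0], [0, 0, 0]]
  ]
}}

```text
time_s: 29.77
tcp_pos: [0.6189, -0.0613, 0.1192]
orientation: [180.0, -0.0, 65.7]
wrist_force: [0.0, -0.9, 0.3]
grip_width: 0.0378
grip_force: 40.3
```

Emit:
{"fn": "jog_arm", "kwargs": {
  "increments": [
    [0, [0.25, -0.01, 0], [0, 0, 0]],
    [0, [0.5, -0.02, 0], [0, 0, 0]],
    [0, [0.7, -0.03, 0], [0, 0, 0]],
    [0, [0.85, -0.045, 0], [0, 0, 0]],
    [0, [0.95, -0.045, 0], [0, 0, 0]],
    [0, [0.95, -0.045, 0.2], [0, 0, 0]],
    [0, [0.95, -0.045, 0.4], [0, 0, 0]],
    [0, [0.95, -0.045, 0.5], [0, 0, 0]],
    [0, [0.95, -0.045, 0.54], [0, 0, 0]],
    [0, [0.95, -0.045, 0.55], [0, 0, 0]]
  ]
}}

```text
time_s: 30.6
tcp_pos: [0.6527, 0.0251, 0.0627]
orientation: [-179.9, 0.0, 65.7]
wrist_force: [0.1, 0.2, -0.3]
grip_width: 0.0379
grip_force: 40.3
```

Emit:
{"fn": "jog_arm", "kwargs": {
  "increments": [
    [0, [0, 0, 0.01], [0, 0, 0]],
    [0, [0, 0, 0.02], [0, 0, 0]],
    [0, [0, 0, 0.025], [0, 0, 0]],
    [0, [0, 0, 0.03], [0, 0, 0]],
    [0, [0, 0, 0.03], [0, 0, 0]],
    [0, [0, 0, 0.03], [0, 0, 0]]
  ]
}}

```text
time_s: 31.1
tcp_pos: [0.6537, 0.0254, 0.0613]
orientation: [179.9, -0.0, 65.7]
wrist_force: [-0.8, -1.8, 5.5]
grip_width: 0.0379
grip_force: 40.9
```

Emit:
{"fn": "jog_arm", "kwargs": {
  "increments": [
    [0.5, [0, 0, 0], [0, 0, 0]],
    [0.61, [0, 0, 0], [0, 0, 0]],
    [0.61, [0, 0, 0], [0, 0, 0]],
    [0.61, [0, 0, 0], [0, 0, 0]],
    [0.61, [0, 0, -0.15], [0, 0, 0]],
    [0.61, [0, 0, -0.4], [0, 0, 0]],
    [0.61, [0, 0, -0.7], [0, 0, 0]],
    [0.61, [0, 0, -1.0], [0, 0, 0]],
    [0.61, [0, 0, -1.0], [0, 0, 0]]
  ]
}}

```text
time_s: 31.85
tcp_pos: [0.6557, 0.0257, 0.1664]
orientation: [179.6, -0.2, 65.7]
wrist_force: [0.3, -0.3, -0.1]
grip_width: 0.0521
grip_force: 0.0
```

Emit:
{"fn": "jog_arm", "kwargs": {
  "increments": [
    [0.61, [-0.35, 0.08, 0], [0, 0, 0]],
    [0.61, [-0.7, 0.16, 0], [0, 0, 0]],
    [0.61, [-1.0, 0.22, 0], [0, 0, 0]]
  ]
}}

```text
time_s: 32.1
tcp_pos: [0.6318, -0.0758, 0.1602]
orientation: [180.0, 0.0, 65.8]
wrist_force: [-0.1, -0.2, 1.4]
grip_width: 0.0521
grip_force: 0.0
```

Emit:
{"fn": "jog_arm", "kwargs": {
  "increments": [
    [0.61, [-0.35, 0.08, 0], [0, 0, 0]],
    [0.61, [-0.7, 0.16, 0], [0, 0, 0]],
    [0.61, [-1.0, 0.22, 0], [0, 0, 0]]
  ]
}}

```text
time_s: 32.35
tcp_pos: [0.6104, -0.1769, 0.1601]
orientation: [180.0, 0.0, 65.7]
wrist_force: [0.1, 0.3, 0.6]
grip_width: 0.052
grip_force: 0.0
```

Emit:
{"fn": "jog_arm", "kwargs": {
  "increments": [
    [0.61, [-0.35, 0.08, 0], [0, 0, 0]],
    [0.61, [-0.7, 0.16, 0], [0, 0, 0]],
    [0.61, [-1.0, 0.22, 0], [0, 0, 0]]
  ]
}}

```text
time_s: 32.6
tcp_pos: [0.5893, -0.2772, 0.16]
orientation: [180.0, 0.0, 65.7]
wrist_force: [0.3, 0.3, 0.3]
grip_width: 0.0521
grip_force: 0.0
```

Emit:
{"fn": "jog_arm", "kwargs": {
  "increments": [
    [0.61, [-0.3, 0.08, 0], [0, 0, -0.079]],
    [0.61, [-0.6, 0.16, 0], [0, 0, -0.158]],
    [0.61, [-0.97, 0.226, 0], [0, 0, -0.237]],
    [0.61, [-0.97, 0.226, 0], [0, 0, -0.316]],
    [0.61, [-0.97, 0.226, 0], [0, 0, -0.395]],
    [0.61, [-0.97, 0.226, 0], [0, 0, -0.474]],
    [0.61, [-0.97, 0.226, 0], [0, 0, -0.553]],
    [0.61, [-0.97, 0.226, 0], [0, 0, -0.632]],
    [0.61, [-0.97, 0.226, 0], [0, 0, -0.711]],
    [0.61, [-0.97, 0.226, 0], [0, 0, -0.79]]
  ]
}}

```text
time_s: 33.43
tcp_pos: [0.5705, -0.3727, 0.1599]
orientation: [-180.0, -0.0, 137.1]
wrist_force: [0.5, -0.0, 1.0]
grip_width: 0.052
grip_force: 0.0
```

Emit:
{"fn": "jog_arm", "kwargs": {
  "increments": [
    [0.61, [0, 0, 0], [0, 0, 0]],
    [0.61, [0, 0, 0], [0, 0, 0]]
  ]
}}

```text
time_s: 33.6
tcp_pos: [0.5705, -0.3727, 0.16]
orientation: [-180.0, -0.0, 136.6]
wrist_force: [-0.2, 0.2, -0.0]
grip_width: 0.052
grip_force: 0.0
```

```bash
python3 -c "
from h import *
discs('b')"
```

```text
scene dish [(0.5744, -0.368, 20.1)]
scene shelf [(0.4588, 0.0216, 13.8), (0.5849, -0.0646, 20.3), (0.6548, 0.0288, 20.5)]
side dish [(0.5708, -0.3747, 20.2)]
side shelf [(0.5823, -0.0719, 21.2), (0.6517, 0.022, 21.5)]
wrist dish [(0.5697, -0.3727, 20.3)]
wrist shelf []
[ 0.5706 -0.3727  0.1602] [-1.8000e+02 -1.0000e-02  1.3662e+02]
```

Emit:
{"fn": "jog_arm", "kwargs": {
  "increments": [
    [0.61, [0, 0, 0.3], [0, 0, 0]],
    [0.61, [0, 0, 0.6], [0, 0, 0]],
    [0.61, [0, 0, 0.8], [0, 0, 0]],
    [0.61, [0, 0, 0.9], [0, 0, 0]],
    [0.61, [0, 0, 0.9], [0, 0, 0]]
  ]
}}

```text
time_s: 34.17
tcp_pos: [0.5693, -0.3719, 0.0678]
orientation: [-180.0, -0.2, 136.7]
wrist_force: [-0.1, 1.0, 0.1]
grip_width: 0.0519
grip_force: 0.0
```

Emit:
{"fn": "jog_arm", "kwargs": {
  "increments": [
    [0.61, [0, 0, 0.15], [0, 0, 0]],
    [0.61, [0, 0, 0.3], [0, 0, 0]],
    [0.61, [0, 0, 0.4], [0, 0, 0]],
    [0.61, [0, 0, 0.46], [0, 0, 0]],
    [0.61, [0, 0, 0.5], [0, 0, 0]],
    [0.61, [0, 0, 0.515], [0, 0, 0]],
    [0.61, [0, 0, 0.515], [0, 0, 0]]
  ]
}}

```text
time_s: 34.75
tcp_pos: [0.5708, -0.3729, 0.0192]
orientation: [180.0, 0.0, 136.8]
wrist_force: [0.1, 0.8, -0.6]
grip_width: 0.0522
grip_force: 0.0
```

Emit:
{"fn": "jog_arm", "kwargs": {
  "increments": [
    [0, [0, 0, 0], [0, 0, 0]],
    [0, [0, 0, 0], [0, 0, 0]],
    [0, [0, 0, 0], [0, 0, 0]],
    [0, [0, 0, 0], [0, 0, 0]],
    [0, [0, 0, 0], [0, 0, 0]],
    [0, [0, 0, 0], [0, 0, 0]]
  ],
  "squeeze": 40
}}

```text
time_s: 35.25
tcp_pos: [0.571, -0.373, 0.0199]
orientation: [180.0, 0.1, 136.8]
wrist_force: [-2.1, 1.2, 5.6]
grip_width: 0.0374
grip_force: 40.4
```

Emit:
{"fn": "jog_arm", "kwargs": {
  "increments": [
    [0, [0, 0, -0.1], [0, 0, 0]],
    [0, [0, 0, -0.3], [0, 0, 0]],
    [0, [0, 0, -0.55], [0, 0, 0]],
    [0, [0, 0, -0.8], [0, 0, 0]],
    [0, [0.03, 0.02, -1.0], [0, 0, 0]],
    [0, [0.12, 0.08, -1.0], [0, 0, 0]]
  ]
}}

```text
time_s: 35.75
tcp_pos: [0.5694, -0.3608, 0.1241]
orientation: [179.9, 0.4, 136.7]
wrist_force: [-0.3, 0.2, 1.1]
grip_width: 0.0377
grip_force: 40.2
```

Emit:
{"fn": "jog_arm", "kwargs": {
  "increments": [
    [0, [0.15, 0.13, 0], [0, 0, 0]],
    [0, [0.35, 0.31, 0], [0, 0, 0]],
    [0, [0.55, 0.49, 0], [0, 0, 0]],
    [0, [0.77, 0.69, 0], [0, 0, 0]],
    [0, [0.99, 0.89, 0], [0, 0, 0]]
  ]
}}

```text
time_s: 36.17
tcp_pos: [0.5553, -0.2246, 0.1187]
orientation: [-180.0, -0.0, 136.8]
wrist_force: [0.2, -0.2, -0.2]
grip_width: 0.0374
grip_force: 40.2
```

Emit:
{"fn": "jog_arm", "kwargs": {
  "increments": [
    [0, [0.2, 0.18, 0], [0, 0, 0]],
    [0, [0.4, 0.36, 0], [0, 0, 0]],
    [0, [0.6, 0.54, 0], [0, 0, 0]],
    [0, [0.8, 0.72, 0], [0, 0, 0]],
    [0, [0.99, 0.89, 0], [0, 0, 0]]
  ]
}}

```text
time_s: 36.58
tcp_pos: [0.5441, -0.0917, 0.1188]
orientation: [-180.0, -0.0, 136.8]
wrist_force: [0.2, 0.5, -1.4]
grip_width: 0.0379
grip_force: 40.2
```

Emit:
{"fn": "jog_arm", "kwargs": {
  "increments": [
    [0, [0.2, 0.18, 0], [0, 0, 0]],
    [0, [0.4, 0.36, 0], [0, 0, 0]],
    [0, [0.6, 0.54, 0], [0, 0, 0]],
    [0, [0.8, 0.72, 0], [0, 0, 0]],
    [0, [0.98, 0.89, 0], [0, 0, 0]],
    [0, [0.98, 0.89, 0.2], [0, 0, 0]],
    [0, [0.98, 0.89, 0.4], [0, 0, 0]],
    [0, [0.98, 0.89, 0.5], [0, 0, 0]],
    [0, [0.98, 0.89, 0.54], [0, 0, 0]],
    [0, [0.98, 0.89, 0.55], [0, 0, 0]]
  ]
}}

```text
time_s: 37.42
tcp_pos: [0.5336, 0.0384, 0.0632]
orientation: [-179.9, -0.1, 136.8]
wrist_force: [0.9, -0.1, 0.0]
grip_width: 0.0372
grip_force: 40.2
```

Emit:
{"fn": "jog_arm", "kwargs": {
  "increments": [
    [0, [0, 0, 0.01], [0, 0, 0]],
    [0, [0, 0, 0.02], [0, 0, 0]],
    [0, [0, 0, 0.025], [0, 0, 0]],
    [0, [0, 0, 0.03], [0, 0, 0]],
    [0, [0, 0, 0.03], [0, 0, 0]],
    [0, [0, 0, 0.03], [0, 0, 0]]
  ]
}}

```text
time_s: 37.92
tcp_pos: [0.5348, 0.0384, 0.0618]
orientation: [179.9, 0.1, 136.8]
wrist_force: [-1.7, -2.0, 5.8]
grip_width: 0.0374
grip_force: 40.8
```

Contact. I release, rise, retract clear of the views and check the whole scene.

Emit:
{"fn": "jog_arm", "kwargs": {
  "increments": [
    [0.5, [0, 0, 0], [0, 0, 0]],
    [0.61, [0, 0, 0], [0, 0, 0]],
    [0.61, [0, 0, 0], [0, 0, 0]],
    [0.61, [0, 0, 0], [0, 0, 0]],
    [0.61, [0, 0, -0.15], [0, 0, 0]],
    [0.61, [0, 0, -0.4], [0, 0, 0]],
    [0.61, [0, 0, -0.7], [0, 0, 0]],
    [0.61, [0, 0, -1.0], [0, 0, 0]]
  ]
}}

```text
time_s: 38.58
tcp_pos: [0.5337, 0.0385, 0.1615]
orientation: [-179.9, -0.1, 136.8]
wrist_force: [1.0, 0.8, -0.1]
grip_width: 0.0519
grip_force: 0.0
```

Emit:
{"fn": "jog_arm", "kwargs": {
  "increments": [
    [0.61, [0, 0, -0.3], [0, 0, 0]],
    [0.61, [0.2, -0.2, -0.6], [0, 0, 0]],
    [0.61, [0.5, -0.5, -0.9], [0, 0, 0]],
    [0.61, [0.8, -0.8, -1.0], [0, 0, 0]],
    [0.61, [1.0, -0.9, -1.0], [0, 0, 0]],
    [0.61, [1.0, -0.9, -1.0], [0, 0, 0]],
    [0.61, [1.0, -0.9, -1.0], [0, 0, 0]]
  ]
}}

```text
time_s: 39.17
tcp_pos: [0.3989, 0.0416, 0.2617]
orientation: [179.9, 0.1, 136.8]
wrist_force: [0.2, -0.4, 0.4]
grip_width: 0.0521
grip_force: 0.0
```

```bash
python3 - <<'E'
from h import *
discs('c')
a=cv2.imread('pics/cside.png');b=cv2.imread('pics/cscene.png')
cv2.imwrite('pics/final.png',np.hstack([a[100:480,210:510],cv2.resize(b[170:330,160:500],None,fx=1.4,fy=2.375)]))
E
```

```text
scene dish []
scene shelf [(0.459, 0.0213, 14.1), (0.5382, 0.0408, 20.2), (0.5849, -0.0646, 20.4), (0.6549, 0.0289, 20.4)]
side dish []
side shelf [(0.5353, 0.0336, 21.1), (0.5827, -0.072, 21.2), (0.6513, 0.022, 21.6)]
wrist dish []
wrist shelf [(0.5322, 0.0408, 20.6), (0.5785, -0.0657, 22.1)]
[0.4006 0.0414 0.2606] [1.800e+02 1.000e-02 1.368e+02]
```

View pics/final.png

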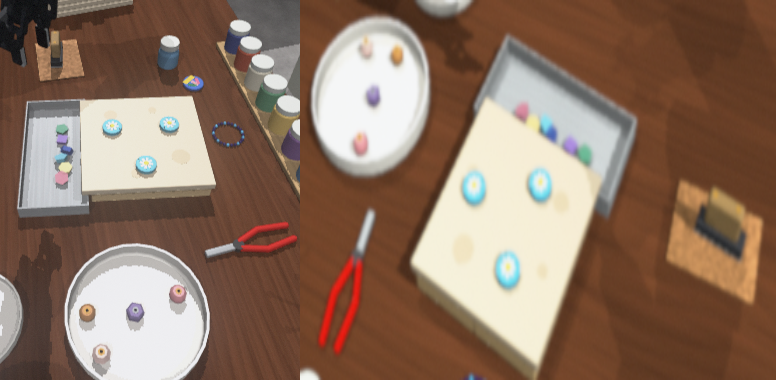

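The final view shows three discs daisy up on the shelf, over 10 cm apart. All six chips are in the tray, the scraper stands on its mat, the four beads are in the dish, and the pendant, jar and pliers are where they were.

```bash
python3 -c "
from plant import bot
print(bot.job_done())"
```

```text
the job is handed in; nothing more can be done
None
```

The job is handed in at about 39 s of the 200 s limit: all six chips are in the tray, the scraper stands on its mat, and the three daisy discs lie daisy up on the shelf, over 10 cm apart; the final pictures confirm this, but no verdict came back.

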